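# Get the bottom grille box out of the stack and into the weld jig

### The job

The large grille box at the bottom of the stack is next to be welded: lift the two on top of it off one at a time and stand them side by side on the rubber mat, then seat the large one flat between the corner locators of the weld jig. Then rebuild the stack in the middle of its plywood board, the medium box below and the small one squarely on top of it, lined up with the board. Set the boxes down rather than drop them, do not tip any over, and leave the hammer, try square and spray can where they are.

Things in the scene. Friction and masses are not known exactly. Their poses are not given: they have to be found in the camera images.
- small_grille_mid (a point): Smallest of three loose aluminium grille boxes: neck 90 (x axis) x 52 mm (y), open at the top, walls 4 mm, on a flat flange 122 x 84 x 4 mm that is its underside, with blades across the face. 48 mm high over all. At the start on top of the stack, standing on the medium one. About 0.2 kg. The point is its centre, 24 mm above the underside; z up. Grip across the neck's 52 mm, above the flange.
- medium_grille_mid (a point): Medium of three loose aluminium grille boxes: neck 115 (x axis) x 52 mm (y), open at the top, walls 4 mm, on a flat flange 147 x 84 x 4 mm that is its underside, with blades across the face. 48 mm high over all. At the start in the middle of the stack, standing on the large one's neck. About 0.3 kg. The point is its centre, 24 mm above the underside; z up. Grip across the neck's 52 mm, above the flange.
- large_grille_mid (a point): Largest of three loose aluminium grille boxes: neck 140 (x axis) x 52 mm (y), open at the top, walls 4 mm, on a flat flange 172 x 84 x 4 mm that is its underside, with blades across the face. 48 mm high over all. At the start at the bottom of the stack, on the plywood board. About 0.4 kg. The point is its centre, 24 mm above the underside; z up. Grip across the neck's 52 mm, above the flange.
- board_top (a point): Plywood stacking board fixed on the bench, 200 (its x axis) x 110 x 15 mm, on which the stack stands. The point is the centre of its upper face.
- mat_top (a point): Black rubber mat fixed on the bench, 200 (its x axis) x 230 (y) x 4 mm, empty at the start: the place to set boxes aside. The point is the centre of its upper face. Two boxes fit side by side, 110 mm apart along its y axis with their long sides along its x axis.
- jig_seat (a point): Weld jig fixed on the bench: a dark steel plate 220 (its x axis) x 130 x 12 mm with four bright L-shaped corner locators, empty at the start. These are 17 mm high, flared at the top, leave the middle 120 mm of the long sides open and hold the large box's flange with 4 mm play each side, long side along x, either way round. The point is the centre of the plate's upper face, on which the box seats.
- hammer: Loose hammer, 270 mm long, lying on the bench beyond the work; a bystander.
- square: Loose try square lying flat on the bench, wooden stock 90 mm, steel blade about 150 mm; a bystander.
- spray_can: Loose spray can, 52 mm across and 150 mm high, standing on the bench; a bystander.
Things that resemble listed ones, but are neither listed nor needed, are in the scene too. Leave any red look-alike of the part that bears small_grille_mid alone.

How it is judged:
On the way, in this order (a step that is already met when the one before it is completed fails the run):
1. the small box stands released on the rubber mat, the other two still in the stack (linear speed of small_grille below 0.02 m/s and angle between small_grille_mid's own z axis and vertical below 0.09 rad and contact force between small_grille and the fingers below 0.2 N and x of small_grille_mid in the frame of mat_top between -0.09 and 0.09 m and y of small_grille_mid in the frame of mat_top between -0.1 and 0.1 m and z of small_grille_mid in the frame of mat_top between 0.018 and 0.03 m and distance of each of medium_grille_mid, large_grille_mid from where it was at the start of the episode below 0.03 m), for 0.2 s.
2. the small and the medium box stand released side by side on the rubber mat, the large one still on the board (linear speed of each of small_grille, medium_grille below 0.02 m/s and angle between each of small_grille_mid, medium_grille_mid's own z axis and vertical below 0.09 rad and contact force between each of small_grille, medium_grille and the fingers below 0.2 N and x of small_grille_mid in the frame of mat_top between -0.09 and 0.09 m and y of small_grille_mid in the frame of mat_top between -0.1 and 0.1 m and z of small_grille_mid in the frame of mat_top between 0.018 and 0.03 m and x of medium_grille_mid in the frame of mat_top between -0.09 and 0.09 m and y of medium_grille_mid in the frame of mat_top between -0.1 and 0.1 m and z of medium_grille_mid in the frame of mat_top between 0.018 and 0.03 m and distance of large_grille_mid from where it was at the start of the episode below 0.03 m), for 0.2 s.
3. the large box sits released in the weld jig, the other two still on the mat (linear speed of each of large_grille, small_grille, medium_grille below 0.02 m/s and angle between each of large_grille_mid, small_grille_mid, medium_grille_mid's own z axis and vertical below 0.09 rad and contact force between each of large_grille, small_grille, medium_grille and the fingers below 0.2 N and horizontal distance between large_grille_mid and jig_seat below 0.009 m and z of large_grille_mid in the frame of jig_seat between 0.02 and 0.028 m and angle between the x axis of large_grille_mid and the x axis of jig_seat, either way round below 0.12 rad and x of small_grille_mid in the frame of mat_top between -0.09 and 0.09 m and y of small_grille_mid in the frame of mat_top between -0.1 and 0.1 m and z of small_grille_mid in the frame of mat_top between 0.018 and 0.03 m and x of medium_grille_mid in the frame of mat_top between -0.09 and 0.09 m and y of medium_grille_mid in the frame of mat_top between -0.1 and 0.1 m and z of medium_grille_mid in the frame of mat_top between 0.018 and 0.03 m), for 0.2 s.
4. the medium box stands released on the board again, the small one still on the mat (linear speed of each of medium_grille, small_grille below 0.02 m/s and angle between each of medium_grille_mid, small_grille_mid's own z axis and vertical below 0.09 rad and contact force between each of medium_grille, small_grille and the fingers below 0.2 N and horizontal distance between medium_grille_mid and board_top below 0.015 m and z of medium_grille_mid in the frame of board_top between 0.02 and 0.028 m and angle between the x axis of medium_grille_mid and the x axis of board_top, either way round below 0.18 rad and x of small_grille_mid in the frame of mat_top between -0.09 and 0.09 m and y of small_grille_mid in the frame of mat_top between -0.1 and 0.1 m and z of small_grille_mid in the frame of mat_top between 0.018 and 0.03 m), for 0.2 s.
At the end, for the whole second after the job is handed in: Large box seated flat in the jig (centre within 9 mm, 0.12 rad); medium box on the board (centre within 15 mm, 0.18 rad of the board's sides); small box on the medium one (centres within 12 mm, 0.18 rad); all upright, at rest and released (linear speed of each of large_grille, medium_grille, small_grille below 0.02 m/s and angle between each of large_grille_mid, medium_grille_mid, small_grille_mid's own z axis and vertical below 0.09 rad and contact force between each of large_grille, medium_grille, small_grille and the fingers below 0.2 N and horizontal distance between large_grille_mid and jig_seat below 0.009 m and z of large_grille_mid in the frame of jig_seat between 0.02 and 0.028 m and angle between the x axis of large_grille_mid and the x axis of jig_seat, either way round below 0.12 rad and horizontal distance between medium_grille_mid and board_top below 0.015 m and z of medium_grille_mid in the frame of board_top between 0.02 and 0.028 m and angle between the x axis of medium_grille_mid and the x axis of board_top, either way round below 0.18 rad and horizontal distance between small_grille_mid and medium_grille_mid below 0.012 m and z of small_grille_mid in the frame of medium_grille_mid between 0.044 and 0.052 m and angle between the x axis of small_grille_mid and the x axis of medium_grille_mid, either way round below 0.18 rad); the robot touches nothing.
It fails at once if a grille box is tipped (more than 0.5 rad from upright) (angle between any of small_grille_mid, medium_grille_mid, large_grille_mid's own z axis and vertical above 0.5 rad).
It fails at once if a grille box is dropped or thrown (faster than 0.7 m/s with the fingers off it: a fall of more than about 25 mm) ((linear speed of small_grille above 0.7 m/s and contact force between small_grille and the fingers below 0.1 N) or (linear speed of medium_grille above 0.7 m/s and contact force between medium_grille and the fingers below 0.1 N) or (linear speed of large_grille above 0.7 m/s and contact force between large_grille and the fingers below 0.1 N)).
It fails at once if the hammer, try square or spray can is moved more than 25 mm (distance of any of hammer, square, spray_can from where it was at the start of the episode above 0.025 m).
It also fails if it takes over 128 s, if anything falls off the work surface, if the arm or the gripper's body presses on something with over 40 N, if the wrist force passes 120 N, or if a joint passes its speed limit or range.

### The arm

A 6-joint arm with a two-finger parallel gripper is mounted at the origin on the work surface. World frame = base frame: x ahead of the robot, y to its left, z up, the work surface at z = 0. Lengths are in m, angles in rad, forces in N, time in s.
With the tool pointing down it reaches from about 0.35 to 0.775 m from the base axis. Payload 5.5 kg.
Tool frame: the origin (TCP) lies midway between the tips of the shut fingers; the grasp point (between the pads) lies hold_point_z behind it (hold_point_z is the distance from the TCP to the grasp point, in m); z points along the fingers, y is the direction in which the jaws open and shut (so a half turn about z gives the same grasp; the last joint's range is limited). The gripper opens to 85 mm and grips with 20 to 120 N. Pads are 22 mm wide; open, the fingers measure 114 mm over their backs; the gripper's body (76 mm by 85 mm) begins 54 mm behind the grasp point. The pads swing forward as they close: fully open they stand 13 mm farther back than shut.
Start: joints at [-1.285, 0.313, 0.046, 1.304, 0, 1.431], TCP at [0.238, -0.524, 0.231] pointing down, gripper open.
Joint ranges: [-2.76, 2.76], [-0.86, 1.69], [-1.03, 1.26], [-2.2, 2.34], [-1.47, 1.5], [-3.14, 3.14]. Speed limits (rad/s): [2.57, 2.57, 3.14, 3.14, 3.14, 3.14].

### API

Orientations are given as a unit quaternion [w, x, y, z].
In Python, from workcell import * gives the robot as it stands. The module is installed in compiled form; this text tells all that it offers.
- The arm moves only by the tool jog_arm, never from a script. Its argument "plan" is a list of rows, each a list of 6 numbers: the shift along the world's x, y, z in m, then the turn, a rotation vector about the world's x, y, z in degrees. A call has exactly 10 rows; each row shifts and turns the commanded pose from where the row before left it; what a row does not reach is not made up. A row lasts 1/10 s, in which the tool goes at most 50 mm and 8.59 degrees, less where a joint would pass 70% of its speed; a pose out of reach is approached as far as the arm can. A call with a gripper value outside its range is refused whole. "hand" is the opening, from 0 (shut) to 1 (fully open), set as the call begins (left out, the last holds). The fingers move at their own pace and stop on an object; "force" is the grip in N (left out, the last holds). Time passes only in rows, so rows that do not move let the fingers close, or fill a call up. It gives the time, the measured TCP pose, the force and the opening at its end, in the units of the state.
- get_state(): the state, without advancing time (a new reading comes with each control period).
- read_camera(name): name is "scene" or "top" or "wrist"; returns the picture (480x640x3 uint8, red, green, blue); there is no depth.
- calibration(name): a dict with "K" (3x3 intrinsics, pixels), "world_to_cam" (4x4, takes a point from world to camera coordinates). Camera axes: x right, y down, z forward; pixel columns grow to the right and rows downward; lengths in m; the calibration is good to about 2 mm. The wrist camera is an equidistant fisheye: a pixel r from the principal point sees the ray r / f radians off the axis. A picture is of the moment at which its call begins: read the wrist's pose just before it. calibration takes no time and is no camera call; for the wrist camera it gives the pose at the moment of the call.
- hand_in(): hands the job in, once; it reports no verdict.
The state is a dict: "clock": time; "joint_pos": joint angles; "qvel": joint speeds; "tau": joint torques, N m; "tcp_pos": TCP position; "orientation": TCP orientation; "wrist_force": force on the tool from outside, world axes, zero at the start; "ft_torque": the same for the moment, N m; "finger_gap": finger opening in m.
Only numpy, scipy, OpenCV 4.12 (cv2) and the standard library are available. Lean on these libraries where they do the work, as an engineer would, in place of code of your own. Each camera call takes 0.05 s, during which the arm holds its last target.

## Working session

There is one attempt and no reset: what is moved stays moved. The work goes in short steps, Python scripts to look and compute and a tool call to move; the robot and the scene stay as the last step left them, time stands still between calls to the robot, and variables do not carry over. Pictures are saved under pics/ and viewed, and the job is handed in when it is done.

Besides the shell and the picture viewer there is one more tool, called after ">>>" as a command line: name --pt "numbers of a row" for each row, then --argument value for the rest. jog_arm: Moves the arm, as the interface text tells. Its arguments: {"type":"object","properties":{"plan":{"type":"array","items":{"type":"array","items":{"type":"number"}}},"hand":{"type":"number"},"force":{"type":"number"}},"required":["plan"]}

```bash
ls; mkdir -p pics
python3 - <<'E'
from workcell import *
import cv2
print(get_state())
for n in ["scene","top","wrist"]:
    c=calibration(n);print(n,c)
    cv2.imwrite(f"pics/{n}0.png",read_camera(n)[:,:,::-1])
E
```

```text
pics
{'clock': 0.0, 'joint_pos': array([-1.28459071e+00,  3.14007588e-01,  4.49736767e-02,  1.30359899e+00,
       -2.76210253e-05,  1.43118313e+00]), 'qvel': array([-0.00114676,  0.0003622 , -0.00053071, -0.00050583,  0.00020274,
        0.00074974]), 'tau': array([ 7.56408863e-04, -4.80632865e+01,  2.98532349e+01,  1.94049004e-02,
       -1.40903448e-04, -2.02036148e-06]), 'tcp_pos': array([ 0.23734336, -0.52316525,  0.23040262]), 'orientation': array([-9.14810147e-04,  9.77419867e-01,  2.11304426e-01, -8.10201409e-05]), 'wrist_force': array([-0.02165137,  0.1959949 ,  0.50301974]), 'ft_torque': array([ 0.01369587,  0.01274595, -0.01155454]), 'finger_gap': 0.08519688083064991}
scene {'K': array([[599.2811643 ,   0.        , 314.87554102],
       [  0.        , 599.2811643 , 232.39978484],
       [  0.        ,   0.        ,   1.        ]]), 'world_to_cam': array([[-0.2545934 ,  0.96702923, -0.00605588,  0.1558061 ],
       [ 0.79119269,  0.20469129, -0.57629472, -0.33298379],
       [-0.55605425, -0.1515122 , -0.81721951,  1.83604573],
       [ 0.        ,  0.        ,  0.        ,
[... 268 characters left out ...]
70680852e-02],
       [-9.89995685e-01, -1.77551881e-02, -1.39976059e-01,
         5.02721111e-01],
       [ 1.39981912e-01,  9.18878383e-04, -9.90153635e-01,
         1.58187722e+00],
       [ 0.00000000e+00,  0.00000000e+00,  0.00000000e+00,
         1.00000000e+00]])}
wrist {'K': array([[371.64829954,   0.        , 320.63368754],
       [  0.        , 371.64829954, 236.49816526],
       [  0.        ,   0.        ,   1.        ]]), 'world_to_cam': array([[ 0.4131956 , -0.9106374 , -0.00298511, -0.57370412],
       [-0.8760156 , -0.39837727,  0.27183123, -0.03589359],
       [-0.24872889, -0.10970446, -0.96234031,  0.37907824],
       [ 0.        ,  0.        ,  0.        ,  1.        ]])}
```

View pics/scene0.png

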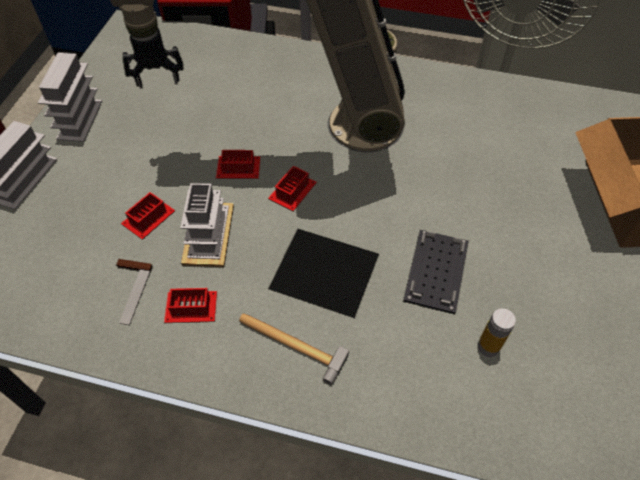

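View pics/top0.png

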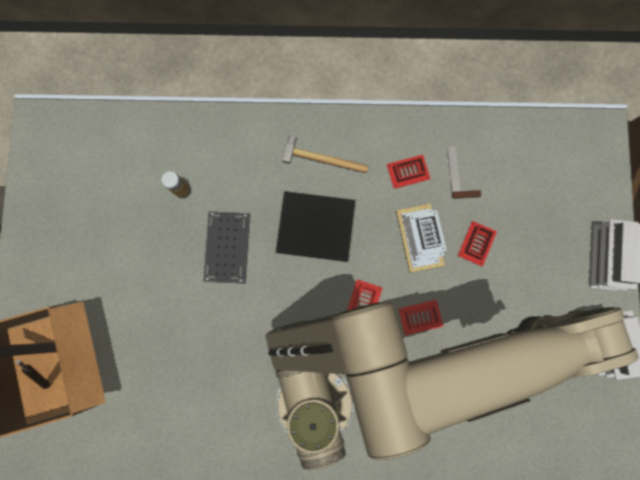

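View pics/wrist0.png

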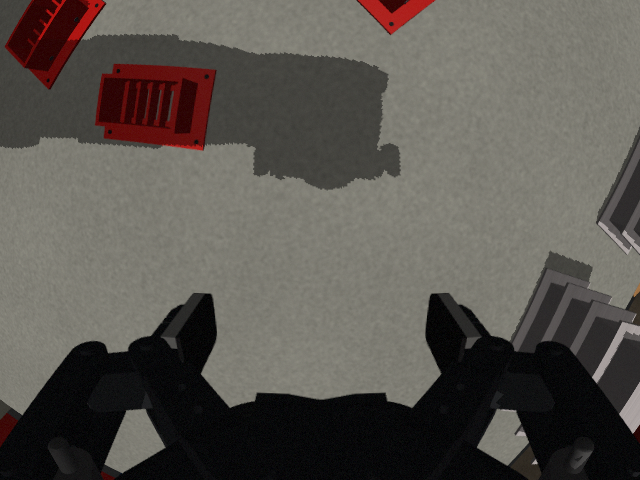

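The scene picture shows the aluminium stack at (205,225). Things that could be taken for it:
- red look-alikes at (238,163), (292,187), (148,214) and (190,304)
- bigger grey piles at the left edge, (65,95) and (20,160)

The stack on the plywood board matches the description. The mat is at (325,272) and the jig at (437,270). I'll check each in close crops.

```bash
cat > h.py <<'E'
from workcell import *
import cv2, numpy as np
def crop(img,x0,y0,w,h,s,name,rgb=False):
    c=img[y0:y0+h,x0:x0+w]
    c=cv2.resize(c,None,fx=s,fy=s,interpolation=cv2.INTER_CUBIC)
    cv2.imwrite("pics/"+name,c)
def px2w(cam,u,v,z):
    c=calibration(cam) if isinstance(cam,str) else cam
    K,T=c["K"],c["world_to_cam"];R,t=T[:3,:3],T[:3,3]
    if cam=="wrist" or (isinstance(cam,dict) and cam.get("fish")):
        d=np.array([u-K[0,2],v-K[1,2]]);r=np.hypot(*d);th=r/K[0,0]
        ray=np.array([*(d/max(r,1e-9)*np.sin(th)),np.cos(th)])
    else: ray=np.linalg.inv(K)@[u,v,1]
    o=-R.T@t; w=R.T@ray
    return o+w*(z-o[2])/w[2]
def w2px(cam,p):
    c=calibration(cam) if isinstance(cam,str) else cam
    K,T=c["K"],c["world_to_cam"];q=T[:3,:3]@np.asarray(p,float)+T[:3,3]
    if cam=="wrist":
        th=np.arctan2(np.hypot(q[0],q[1]),q[2]);d=q[:2]/np.hypot(q[0],q[1])*th*K[0,0]
        return d+K[:2,2]
    u=K@q;return u[:2]/u[2]
E
python3 - <<'E'
from h import *
a=cv2.imread("pics/top0.png");crop(a,385,195,65,85,7,"t_stack.png");crop(a,270,185,90,82,7,"t_mat.png");crop(a,195,200,65,90,6,"t_jig.png")
b=cv2.imread("pics/scene0.png");crop(b,170,175,80,100,6,"s_stack.png");crop(b,395,220,80,100,6,"s_jig.png")
E
```

```text
(no output)
```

View pics/t_stack.png

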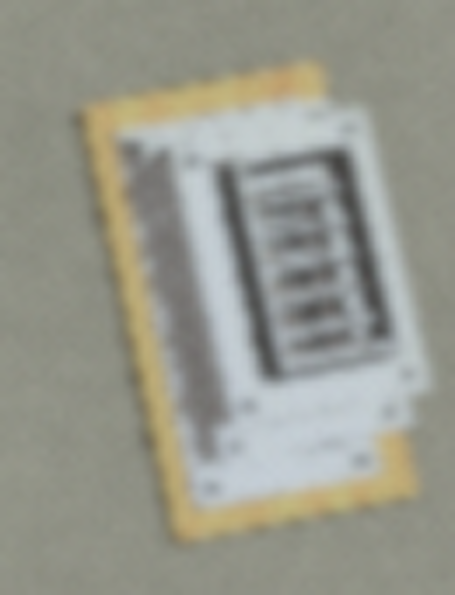

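View pics/t_mat.png

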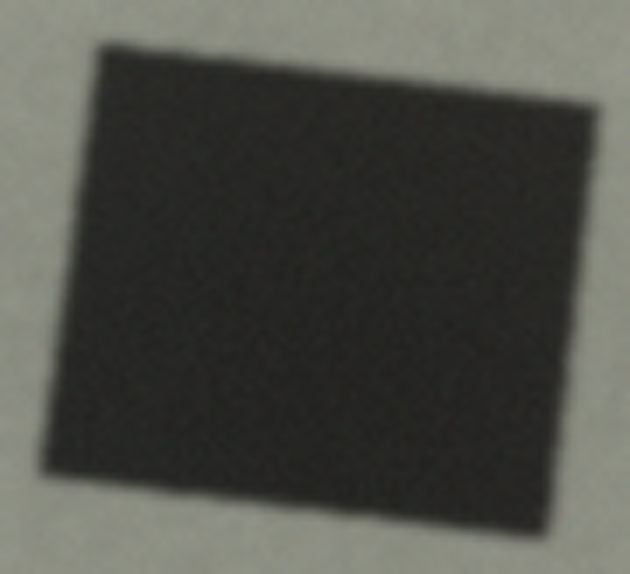

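View pics/t_jig.png

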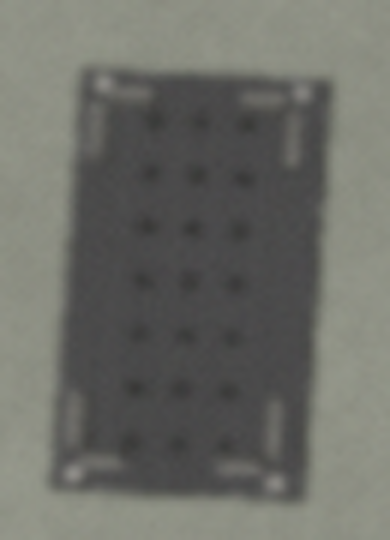

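View pics/s_stack.png

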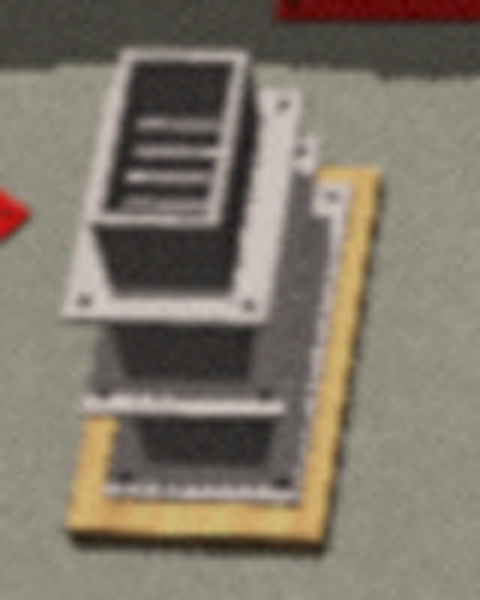

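View pics/s_jig.png

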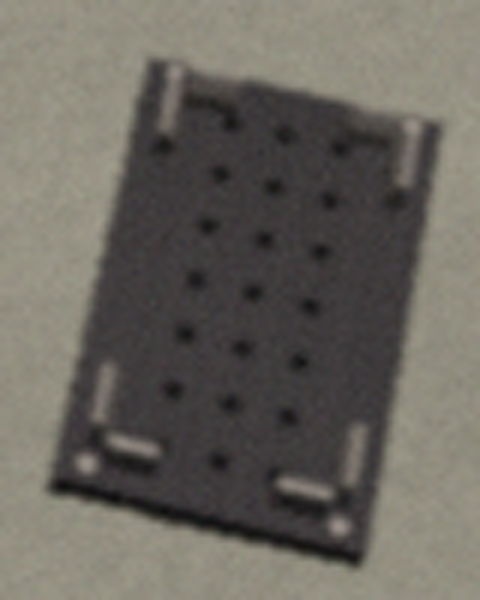

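```bash
cat >> h.py <<'E'
def rect(cam,pts,x0,y0,s,z,name=""):
    P=np.array([px2w(cam,x0+(x+.5)/s-.5,y0+(y+.5)/s-.5,z)[:2] for x,y in pts])
    c=P.mean(0);L=[np.linalg.norm(P[i]-P[(i+1)%4]) for i in range(4)]
    a=[np.degrees(np.arctan2(*(P[(i+1)%4]-P[i])[::-1])) for i in range(4)]
    print(name,c.round(4),"sides",np.round(np.array(L)*1e3,0),"ang",np.round(a,1))
E
python3 - <<'E'
from h import *
rect("top",[(102,45),(600,103),(547,535),(42,475)],270,185,7,.004,"mat")
rect("top",[(85,68),(332,80),(303,498),(52,488)],195,200,6,.012,"jig")
rect("scene",[(150,60),(442,122),(362,555),(52,483)],395,220,6,.012,"jigS")
rect("top",[(85,105),(322,65),(415,492),(178,540)],385,195,7,.015,"board")
rect("scene",[(318,168),(382,172),(325,532),(70,530)],170,175,6,.015,"boardS(bad 1st)")
rect("top",[(178,130),(365,103),(430,390),(232,420)],385,195,7,.115,"smallfl")
rect("top",[(220,165),(345,148),(395,345),(265,380)],385,195,7,.159,"smallneck in")
rect("scene",[(122,48),(250,54),(222,222),(90,216)],170,175,6,.159,"smallneckS out")
rect("scene",[(302,92),(265,320),(62,316),(110,88)],170,175,6,.115,"smallflS")
E
```

```text
mat [0.5414 0.0086] sides [227. 198. 227. 198.] ang [-95.7 173.7  84.2  -6.2]
jig [0.4695 0.2838] sides [130. 219. 129. 220.] ang [-91.8 178.2  88.7  -1.7]
jigS [0.4736 0.283 ] sides [129. 221. 126. 221.] ang [ 89.5  -1.9 -90.5 178.6]
board [ 0.5089 -0.3181] sides [108. 196. 107. 199.] ang [ -79.3 -168.5  102.4   11.8]
boardS(bad 1st) [ 0.5076 -0.2991] sides [ 30. 194. 109. 214.] ang [100.   12.1 -76.  170.4]
smallfl [ 0.5114 -0.3213] sides [ 80. 124.  84. 124.] ang [ -80.7 -168.1   99.6   10.1]
smallneck in [ 0.505  -0.3147] sides [52. 83. 55. 90.] ang [ -81.1 -166.5  106.1   11.3]
smallneckS out [ 0.5097 -0.3224] sides [54. 88. 54. 88.] ang [ 101.    13.1  -78.8 -166.8]
smallflS [ 0.5112 -0.3233] sides [120.  83. 120.  83.] ang [  12.8  -76.9 -167.6  102.9]
```

Run:
```python
import workcell
print([n for n in dir(workcell) if n[0]!='_'])
print(getattr(workcell,'hold_point_z',None))
from h import *
print(w2px("scene",[.509,-.32,.2]))
a=cv2.imread("pics/top0.png");crop(a,380,140,120,140,5,"t_nb.png")
for n,u,v in [("redR",478,243),("redfar",408,171)]: print(n,px2w("top",u,v,.03))
```

```text
['MotionError', 'calibration', 'get_state', 'hand_in', 'hold_point_z', 'read_camera']
0.0187
[196.3396573  186.13149005]
redR [ 0.49206155 -0.4932705   0.03      ]
redfar [ 0.71641452 -0.27849598  0.03      ]
```

>>> jog_arm --pt "0.0136 0.01 0.002 0 0 8.38" --pt "0.0136 0.01 0.002 0 0 8.38" --pt "0.0136 0.01 0.002 0 0 8.38" --pt "0.0136 0.01 0.002 0 0 8.38" --pt "0.0136 0.01 0.002 0 0 8.38" --pt "0.0136 0.01 0.002 0 0 8.38" --pt "0.0136 0.01 0.002 0 0 8.38" --pt "0.0136 0.01 0.002 0 0 8.38" --pt "0.0136 0.01 0.002 0 0 8.38" --pt "0.0136 0.01 0.002 0 0 8.38" --hand 1 --force 40

```text
clock: 1.15
tcp_pos: [0.3739, -0.4231, 0.251]
orientation: [-0.0, 0.584, 0.812, 0.0]
wrist_force: [0.8, -0.3, 0.9]
finger_gap: 0.0855
```

>>> jog_arm --pt "0.0136 0.01 0.002 0 0 8.38" --pt "0.0136 0.01 0.002 0 0 8.38" --pt "0.0136 0.01 0.002 0 0 8.38" --pt "0.0136 0.01 0.002 0 0 8.38" --pt "0.0136 0.01 0.002 0 0 8.38" --pt "0.0136 0.01 0.002 0 0 8.38" --pt "0.0136 0.01 0.002 0 0 8.38" --pt "0.0136 0.01 0.002 0 0 8.38" --pt "0.0136 0.01 0.002 0 0 8.38" --pt "0.0136 0.01 0.002 0 0 8.38"

```text
clock: 2.15
tcp_pos: [0.5099, -0.3231, 0.271]
orientation: [-0.0, -0.108, 0.994, 0.0]
wrist_force: [-1.4, 0.4, -0.5]
finger_gap: 0.0856
```

```bash
cat >> h.py <<'E'
def st():
    s=get_state();w,x,y,z=s["orientation"]
    X=np.array([1-2*(y*y+z*z),2*(x*y+w*z)]);print("t",round(s["clock"],2),"tcp",s["tcp_pos"].round(4),"yaw",np.degrees(np.arctan2(X[1],X[0])).round(2),"q",np.round(s["orientation"],4),"gap",round(s["finger_gap"],4),"F",s["wrist_force"].round(2),"q6",s["joint_pos"][[0,5]].round(2))
    return s
E
python3 - <<'E'
from h import *
st();c=calibration("wrist")
im=read_camera("wrist")[:,:,::-1];cv2.imwrite("pics/w1.png",im)
st()
E
```

```text
t 2.15 tcp [ 0.5099 -0.3231  0.271 ] yaw -167.66 q [-3.000e-04 -1.075e-01  9.942e-01  4.000e-04] gap 0.0856 F [-1.43  0.45 -0.51] q6 [-0.7  -0.91]
t 2.2 tcp [ 0.5117 -0.3217  0.2712] yaw -167.22 q [ 6.000e-04 -1.113e-01  9.938e-01  6.000e-04] gap 0.0854 F [2.15 1.38 0.62] q6 [-0.69 -0.92]
```

View pics/w1.png

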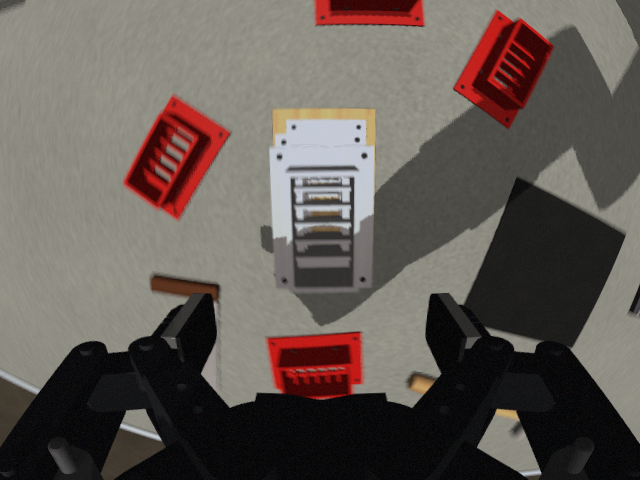

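Run:
```python
from h import *
st();
im=read_camera("wrist")[:,:,::-1];cv2.imwrite("pics/w2.png",im);crop(im,255,100,140,200,4,"w2c.png")
st()
```

```text
t 2.2 tcp [ 0.5117 -0.3217  0.2712] yaw -167.22 q [ 6.000e-04 -1.113e-01  9.938e-01  6.000e-04] gap 0.0854 F [2.15 1.38 0.62] q6 [-0.69 -0.92]
t 2.25 tcp [ 0.5107 -0.3225  0.271 ] yaw -167.79 q [ 1.000e-04 -1.063e-01  9.943e-01  3.000e-04] gap 0.0855 F [ 0.73 -0.1   0.24] q6 [-0.7  -0.91]
```

View pics/w2c.png

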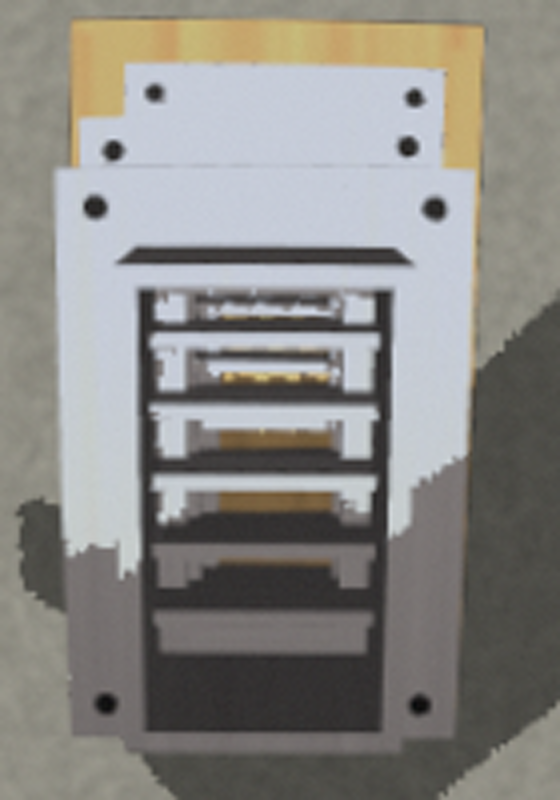

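Run:
```python
from h import *
c=calibration("wrist");c["fish"]=1
im=read_camera("wrist")[:,:,::-1];crop(im,255,100,140,200,4,"w3c.png")
st()
a=[(55,168),(475,170),(455,740),(72,735)]
rect(c,a,255,100,4,.115,"small")
rect(c,[(95,207),(434,208),(419,704),(106,704)],255,100,4,.115,"small holes")
P=lambda x,y,z:px2w(c,255+(x+.5)/4-.5,100+(y+.5)/4-.5,z)
bl,br=P(72,20,.015),P(484,27,.015);print("board end",bl,br,(bl+br)[:2]/2, np.hypot(*(bl-br)[:2]))
for z,(l,r) in [(.067,((80,120),(442,125))),(.019,((125,64),(443,70)))]:
    a,b=P(*l,z),P(*r,z);print(z,a,b,(a+b)[:2]/2,np.hypot(*(a-b)[:2]))
for z,(l,r) in [(.067,((113,150),(408,146))),(.019,((154,92),(414,97)))]:
    a,b=P(*l,z),P(*r,z);print("holes",z,(a+b)[:2]/2,np.hypot(*(a-b)[:2]),np.degrees(np.arctan2(*(a-b)[:2]))*-1)
```

```text
t 2.3 tcp [ 0.5099 -0.3231  0.2709] yaw -168.03 q [-3.000e-04 -1.043e-01  9.945e-01  2.000e-04] gap 0.0852 F [-0.89  0.8   0.51] q6 [-0.7  -0.91]
small [ 0.5078 -0.3227] sides [ 84. 122.  84. 121.] ang [ 101.9   12.   -78.6 -167.9]
small holes [ 0.5078 -0.3229] sides [ 68. 106.  68. 106.] ang [ 102.    12.   -77.8 -168. ]
board end [ 0.42151945 -0.39325365  0.015     ] [ 0.40002523 -0.28621494  0.015     ] [ 0.41077234 -0.3397343 ] 0.10917548575905467
0.067 [ 0.44704615 -0.37929822  0.067     ] [ 0.43052963 -0.2973338   0.067     ] [ 0.43878789 -0.33831601] 0.08361196826477366
0.019 [ 0.43064343 -0.37651494  0.019     ] [ 0.41433303 -0.29478677  0.019     ] [ 0.42248823 -0.33565085] 0.08333979681891474
holes 0.067 [ 0.44479958 -0.33714419] 0.0681303892950947 -167.02219420469368
holes 0.019 [ 0.42980783 -0.33408275] 0.06813795743396622 -168.74355893167268
```

View pics/w3c.png

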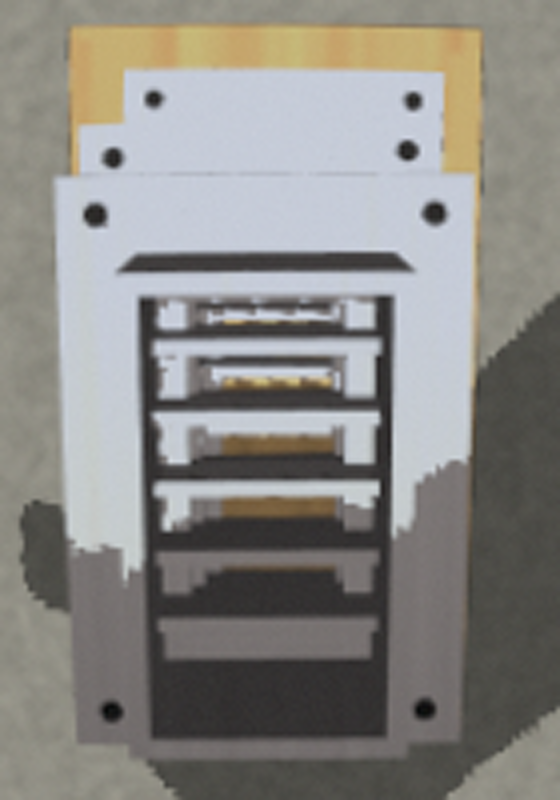

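Wrist crop: the top small box's flange measures 122 x 84 at (0.509, -0.3225), yaw 12°. That matches the listed size and it is aluminium, so it is the right part. Going down to grip it.

>>> jog_arm --pt "0 0 -0.018 0 0 0" --pt "0 0 -0.018 0 0 0" --pt "0 0 -0.018 0 0 0" --pt "0 0 -0.018 0 0 0" --pt "0 0 -0.018 0 0 0" --pt "0 0 -0.018 0 0 0" --pt "0 0 -0.018 0 0 0" --pt "0 0 -0.013 0 0 0" --pt "0 0 -0.01 0 0 0" --pt "0 0 0 0 0 0"

```text
clock: 3.3
tcp_pos: [0.5085, -0.3233, 0.1208]
orientation: [-0.001, -0.104, 0.995, 0.001]
wrist_force: [-0.5, 0.8, -0.1]
finger_gap: 0.0853
```

>>> jog_arm --pt "0 0 0 0 0 0" --pt "0 0 0 0 0 0" --pt "0 0 0 0 0 0" --pt "0 0 0 0 0 0" --pt "0 0 0 0 0 0" --pt "0 0 0 0 0 0" --pt "0 0 0 0 0 0" --pt "0 0 0 0 0 0" --pt "0 0 0 0 0 0" --pt "0 0 0 0 0 0" --hand 0 --force 40

```text
clock: 4.3
tcp_pos: [0.5101, -0.3241, 0.1234]
orientation: [0.001, -0.105, 0.995, -0.001]
wrist_force: [0.5, 1.6, 4.9]
finger_gap: 0.0518
```

Run:
```python
from h import *
st()
im=read_camera("scene")[:,:,::-1];crop(im,150,150,120,140,5,"s4.png")
```

```text
t 4.3 tcp [ 0.5101 -0.3241  0.1234] yaw -168.0 q [ 7.000e-04 -1.045e-01  9.945e-01 -7.000e-04] gap 0.0518 F [0.49 1.59 4.86] q6 [-0.7  -0.91]
```

View pics/s4.png

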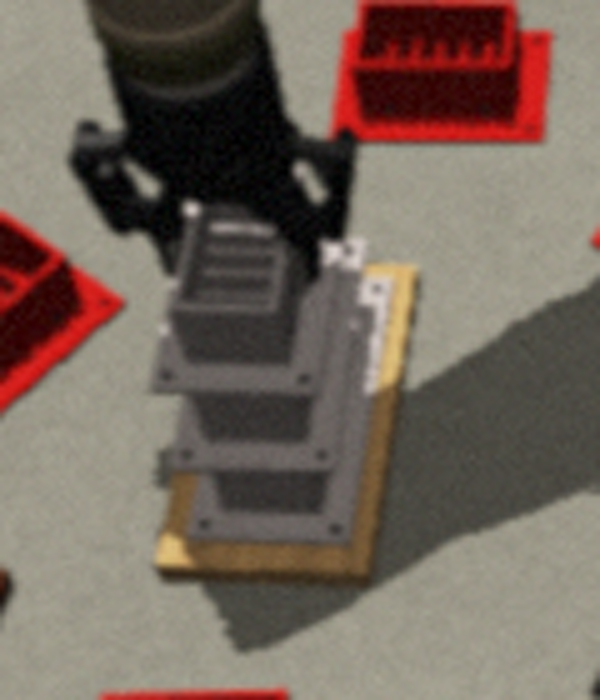

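Gripped at 51.8 mm. Lifting and carrying to the mat slot (0.547, 0.063), yaw -6°.

>>> jog_arm --pt "0 0 0.01 0 0 0" --pt "0 0 0.015 0 0 0" --pt "0 0 0.02 0 0 0" --pt "0 0 0.02 0 0 0" --pt "0.002 0.015 0.01 0 0 -1" --pt "0.003 0.025 0 0 0 -1" --pt "0.003 0.03 0 0 0 -2" --pt "0.003 0.035 0 0 0 -2" --pt "0.003 0.035 0 0 0 -2" --pt "0.003 0.035 0 0 0 -2"

```text
clock: 5.35
tcp_pos: [0.5261, -0.1474, 0.1972]
orientation: [-0.0, -0.016, 1.0, 0.0]
wrist_force: [-0.3, -0.1, -2.9]
finger_gap: 0.0516
```

>>> jog_arm --pt "0.003 0.035 0 0 0 -2" --pt "0.003 0.035 0 0 0 -2" --pt "0.003 0.035 0 0 0 -2" --pt "0.003 0.035 0 0 0 -2" --pt "0.003 0.03 -0.01 0 0 0" --pt "0.003 0.026 -0.02 0 0 0" --pt "0.002 0.015 -0.03 0 0 0" --pt "0 0 -0.03 0 0 0" --pt "0 0 -0.03 0 0 0" --pt "0 0 0 0 0 0"

```text
clock: 6.35
tcp_pos: [0.5425, 0.0626, 0.0732]
orientation: [-0.005, 0.052, 0.999, -0.0]
wrist_force: [-0.9, -0.2, -3.4]
finger_gap: 0.0512
```

Run:
```python
from h import *
st()
im=read_camera("scene")[:,:,::-1];cv2.imwrite("pics/s5.png",im)
```

```text
t 6.35 tcp [0.5425 0.0626 0.0732] yaw 174.02 q [-4.600e-03  5.220e-02  9.986e-01 -1.000e-04] gap 0.0512 F [-0.89 -0.17 -3.39] q6 [-0.03  0.07]
```

View pics/s5.png

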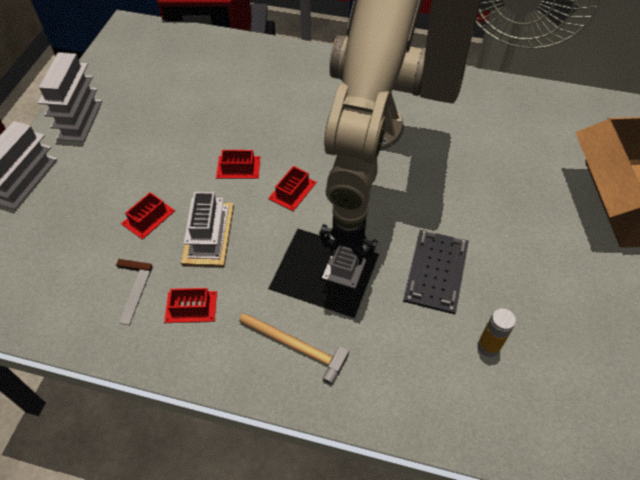

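>>> jog_arm --pt "0.002 0 -0.01 0 0 0" --pt "0.002 0 -0.012 0 0 0" --pt "0 0 -0.012 0 0 0" --pt "0 0 -0.01 0 0 0" --pt "0 0 -0.007 0 0 0" --pt "0 0 -0.005 0 0 0" --pt "0 0 -0.002 0 0 0" --pt "0 0 -0.001 0 0 0" --pt "0 0 0 0 0 0" --pt "0 0 0 0 0 0"

```text
clock: 7.4
tcp_pos: [0.5508, 0.0623, 0.0187]
orientation: [0.0, 0.052, 0.999, 0.0]
wrist_force: [0.6, 0.8, -2.6]
finger_gap: 0.0515
```

Run:
```python
from h import *
st()
im=read_camera("scene")[:,:,::-1];crop(im,260,200,140,120,5,"s6.png")
```

```text
t 7.4 tcp [0.5508 0.0623 0.0187] yaw 174.0 q [3.000e-04 5.240e-02 9.986e-01 1.000e-04] gap 0.0515 F [ 0.6   0.81 -2.64] q6 [-0.03  0.07]
```

View pics/s6.png

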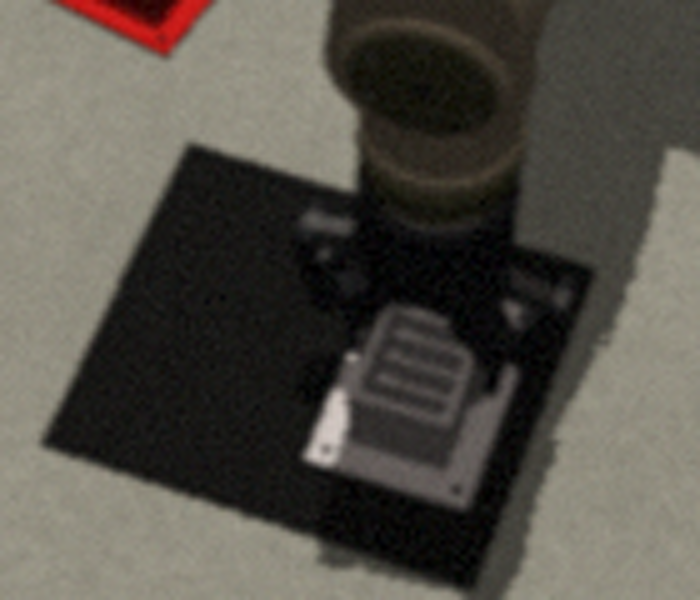

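>>> jog_arm --pt "0 0 -0.001 0 0 0" --pt "0 0 -0.001 0 0 0" --pt "0 0 -0.001 0 0 0" --pt "0 0 -0.001 0 0 0" --pt "0 0 0 0 0 0" --pt "0 0 0 0 0 0" --pt "0 0 0 0 0 0" --pt "0 0 0 0 0 0" --pt "0 0 0 0 0 0" --pt "0 0 0 0 0 0"

```text
clock: 8.45
tcp_pos: [0.5507, 0.0624, 0.0166]
orientation: [0.001, 0.052, 0.999, -0.0]
wrist_force: [-5.4, 1.6, 15.2]
finger_gap: 0.0515
```

>>> jog_arm --pt "0 0 0.001 0 0 0" --pt "0 0 0 0 0 0" --pt "0 0 0 0 0 0" --pt "0 0 0 0 0 0" --pt "0 0 0 0 0 0" --pt "0 0 0.01 0 0 0" --pt "0 0 0.02 0 0 0" --pt "0 0 0.03 0 0 0" --pt "0 0 0.04 0 0 0" --pt "0 0 0.04 0 0 0" --hand 1

```text
clock: 9.45
tcp_pos: [0.55, 0.0623, 0.157]
orientation: [-0.0, 0.052, 0.999, 0.0]
wrist_force: [1.0, 0.3, -0.1]
finger_gap: 0.0857
```

>>> jog_arm --pt "-0.004 -0.02 0.03 0 0 2" --pt "-0.004 -0.04 0.03 0 0 2" --pt "-0.004 -0.04 0.02 0 0 2" --pt "-0.004 -0.045 0 0 0 2" --pt "-0.004 -0.045 0 0 0 2" --pt "-0.004 -0.045 0 0 0 2" --pt "-0.004 -0.045 0 0 0 2" --pt "-0.004 -0.045 0 0 0 2" --pt "-0.004 -0.04 0 0 0 2" --pt "-0.004 -0.02 0 0 0 0"

```text
clock: 10.45
tcp_pos: [0.5098, -0.326, 0.2355]
orientation: [0.0, -0.103, 0.995, -0.001]
wrist_force: [0.0, -0.0, 0.3]
finger_gap: 0.0854
```

>>> jog_arm --pt "0 0 0 0 0 0" --pt "0 0 0 0 0 0" --pt "0 0 0 0 0 0" --pt "0 0 0 0 0 0" --pt "0 0 0 0 0 0" --pt "0 0 0 0 0 0" --pt "0 0 0 0 0 0" --pt "0 0 0 0 0 0" --pt "0 0 0 0 0 0" --pt "0 0 0 0 0 0"

```text
clock: 11.45
tcp_pos: [0.5105, -0.3226, 0.2352]
orientation: [-0.0, -0.104, 0.995, 0.0]
wrist_force: [-0.7, 0.1, 0.4]
finger_gap: 0.0853
```

```bash
cat >> h.py <<'E'
import pickle
def wshot(name,x0,y0,w,h,s):
    c=calibration("wrist");c["fish"]=1;pickle.dump(c,open(name+".pkl","wb"))
    im=read_camera("wrist")[:,:,::-1];cv2.imwrite("pics/"+name+".png",im);crop(im,x0,y0,w,h,s,name+"c.png")
E
python3 - <<'E'
from h import *
st();wshot("w7",240,80,160,220,3);st()
im=read_camera("scene")[:,:,::-1];cv2.imwrite("pics/s7.png",im)
E
```

```text
t 11.45 tcp [ 0.5105 -0.3226  0.2352] yaw -168.01 q [-0.000e+00 -1.045e-01  9.945e-01  1.000e-04] gap 0.0853 F [-0.71  0.13  0.44] q6 [-0.7  -0.91]
t 11.5 tcp [ 0.5105 -0.3226  0.2352] yaw -168.01 q [-0.000e+00 -1.044e-01  9.945e-01  1.000e-04] gap 0.0855 F [ 0.17  0.41 -0.41] q6 [-0.7  -0.91]
```

View pics/w7c.png

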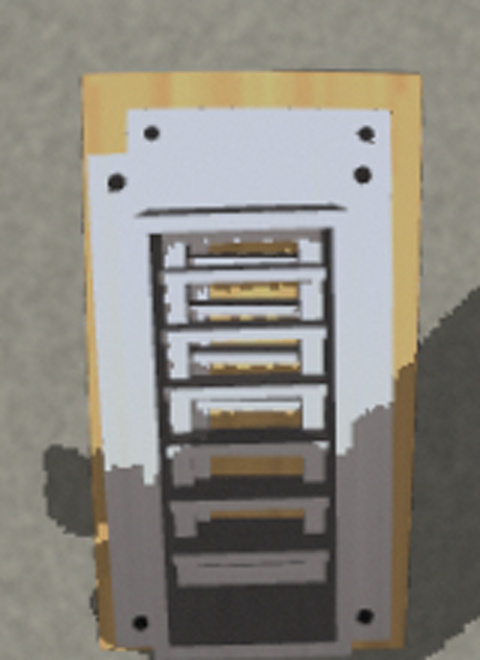

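View pics/s7.png

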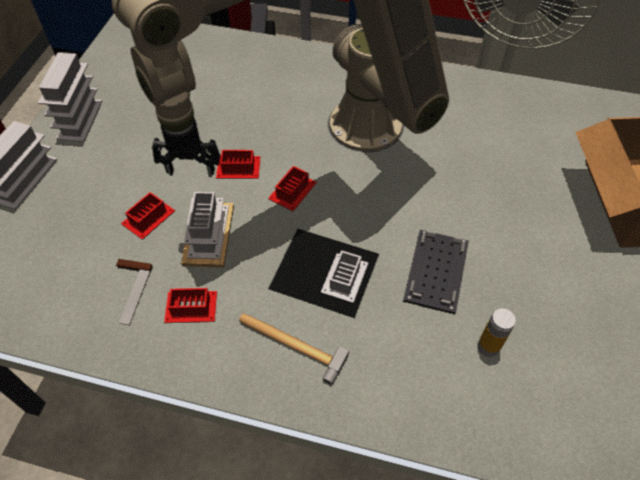

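Run:
```python
from h import *
c=pickle.load(open("w7.pkl","rb"))
rect(c,[(116,182),(362,175),(365,616),(140,623)],240,80,3,.067,"medium")
rect(c,[(84,73),(421,73),(403,648),(100,640)],240,80,3,.015,"board")
```

```text
medium [ 0.51   -0.3215] sides [ 68. 131.  68. 131.] ang [ 103.6   13.8  -76.1 -166.3]
board [ 0.5084 -0.3194] sides [108. 199. 109. 196.] ang [ 102.1   12.   -79.7 -168. ]
```

>>> jog_arm --pt "0 0 -0.02 0 0 1.7" --pt "0 0.001 -0.02 0 0 0" --pt "0 0 -0.02 0 0 0" --pt "0 0 -0.02 0 0 0" --pt "0 0 -0.02 0 0 0" --pt "0 0 -0.02 0 0 0" --pt "0 0 -0.02 0 0 0" --pt "0 0 -0.013 0 0 0" --pt "0 0 -0.008 0 0 0" --pt "0 0 0 0 0 0"

```text
clock: 12.55
tcp_pos: [0.51, -0.3212, 0.0732]
orientation: [-0.001, -0.119, 0.993, 0.001]
wrist_force: [-0.1, -1.0, 0.2]
finger_gap: 0.0854
```

>>> jog_arm --pt "0 0 0 0 0 0" --pt "0 0 0 0 0 0" --pt "0 0 0 0 0 0" --pt "0 0 0 0 0 0" --pt "0 0 0 0 0 0" --pt "0 0 0 0 0 0" --pt "0 0 0 0 0 0" --pt "0 0 0 0 0 0" --pt "0 0 0 0 0 0" --pt "0 0 0 0 0 0" --hand 0 --force 45

```text
clock: 13.55
tcp_pos: [0.5112, -0.3221, 0.0755]
orientation: [0.001, -0.119, 0.993, -0.001]
wrist_force: [0.0, 0.4, 5.8]
finger_gap: 0.0514
```

Run:
```python
from h import *
st()
im=read_camera("scene")[:,:,::-1];crop(im,150,150,120,140,5,"s8.png")
```

```text
t 13.55 tcp [ 0.5112 -0.3221  0.0755] yaw -166.3 q [ 8.000e-04 -1.193e-01  9.929e-01 -7.000e-04] gap 0.0514 F [0.03 0.42 5.82] q6 [-0.7  -0.93]
```

View pics/s8.png

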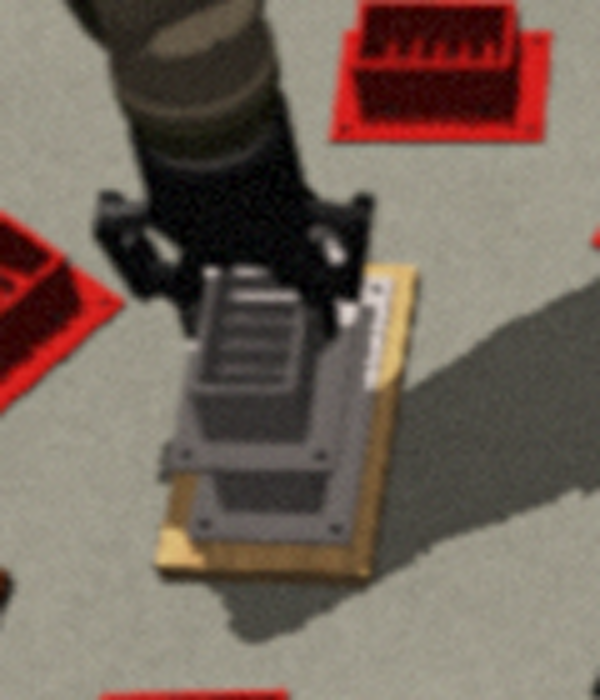

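>>> jog_arm --pt "0 0 0.01 0 0 0" --pt "0 0 0.015 0 0 0" --pt "0 0 0.02 0 0 0" --pt "0 0 0.02 0 0 0" --pt "0.002 0.015 0.01 0 0 -2" --pt "0.003 0.025 0 0 0 -2" --pt "0.003 0.03 0 0 0 -2" --pt "0.003 0.035 0 0 0 -2" --pt "0.003 0.035 0 0 0 -2" --pt "0.003 0.035 0 0 0 -2"

```text
clock: 14.6
tcp_pos: [0.527, -0.1451, 0.1491]
orientation: [-0.001, -0.014, 1.0, 0.0]
wrist_force: [1.1, 0.2, -2.2]
finger_gap: 0.0517
```

>>> jog_arm --pt "0.003 0.035 0 0 0 -2" --pt "0.003 0.03 0 0 0 -2" --pt "0.003 0.02 0 0 0 -2" --pt "0.003 0.01 0 0 0 -1.7" --pt "0.002 0.005 -0.02 0 0 0" --pt "0.002 0 -0.025 0 0 0" --pt "0 0 -0.025 0 0 0" --pt "0 0 -0.02 0 0 0" --pt "0 0 -0.015 0 0 0" --pt "0 0 0 0 0 0"

```text
clock: 15.6
tcp_pos: [0.5411, -0.046, 0.0419]
orientation: [-0.003, 0.052, 0.999, 0.001]
wrist_force: [-0.9, 0.5, -3.2]
finger_gap: 0.0518
```

>>> jog_arm --pt "0 0 -0.008 0 0 0" --pt "0 0 -0.008 0 0 0" --pt "0 0 -0.005 0 0 0" --pt "0 0 -0.003 0 0 0" --pt "0 0 0 0 0 0" --pt "0 0 0 0 0 0" --pt "0 0 0 0 0 0" --pt "0 0 0 0 0 0" --pt "0 0 0 0 0 0" --pt "0 0 0 0 0 0"

```text
clock: 16.6
tcp_pos: [0.5436, -0.0466, 0.0204]
orientation: [0.0, 0.052, 0.999, 0.0]
wrist_force: [0.5, 0.8, -2.4]
finger_gap: 0.0514
```

Run:
```python
from h import *
st()
im=read_camera("scene")[:,:,::-1];crop(im,260,200,140,120,5,"s9.png")
```

```text
t 16.6 tcp [ 0.5436 -0.0466  0.0204] yaw 174.0 q [1.000e-04 5.240e-02 9.986e-01 0.000e+00] gap 0.0514 F [ 0.47  0.77 -2.45] q6 [-0.23 -0.13]
```

View pics/s9.png

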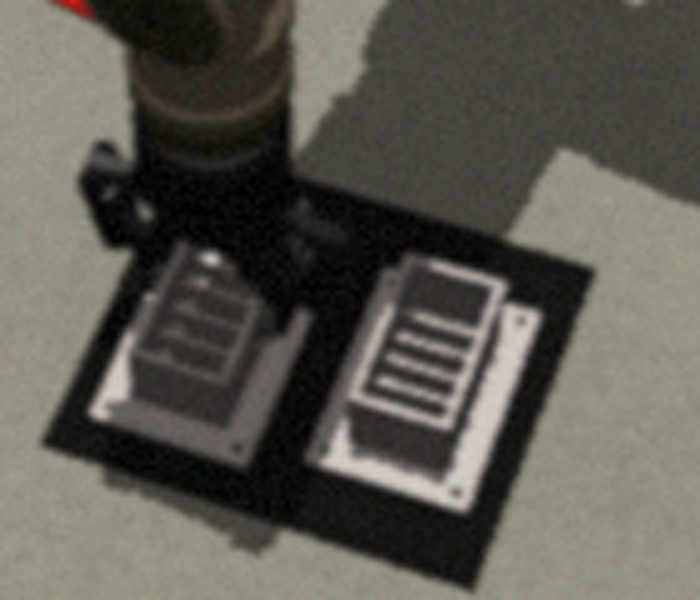

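>>> jog_arm --pt "0 0 -0.001 0 0 0" --pt "0 0 -0.001 0 0 0" --pt "0 0 -0.001 0 0 0" --pt "0 0 -0.001 0 0 0" --pt "0 0 -0.0005 0 0 0" --pt "0 0 0 0 0 0" --pt "0 0 0 0 0 0" --pt "0 0 0 0 0 0" --pt "0 0 0 0 0 0" --pt "0 0 0 0 0 0"

```text
clock: 17.65
tcp_pos: [0.5435, -0.0465, 0.0165]
orientation: [0.0, 0.052, 0.999, -0.0]
wrist_force: [-2.9, 1.4, 5.9]
finger_gap: 0.0515
```

Touching down (5.9 N). I'll release, rise, and go back over the large box.

>>> jog_arm --pt "0 0 0 0 0 0" --pt "0 0 0 0 0 0" --pt "0 0 0 0 0 0" --pt "0 0 0 0 0 0" --pt "0 0 0 0 0 0" --pt "0 0 0.01 0 0 0" --pt "0 0 0.02 0 0 0" --pt "0 0 0.03 0 0 0" --pt "0 0 0.04 0 0 0" --pt "0 0 0.04 0 0 0" --hand 1

```text
clock: 18.65
tcp_pos: [0.543, -0.0464, 0.1575]
orientation: [-0.0, 0.052, 0.999, 0.0]
wrist_force: [0.8, -0.2, -0.2]
finger_gap: 0.0852
```

>>> jog_arm --pt "-0.004 -0.02 0.01 0 0 2" --pt "-0.004 -0.03 0.01 0 0 2" --pt "-0.004 -0.035 0.01 0 0 2" --pt "-0.004 -0.035 0 0 0 2" --pt "-0.004 -0.035 0 0 0 2" --pt "-0.004 -0.035 0 0 0 2" --pt "-0.004 -0.035 0 0 0 2" --pt "-0.004 -0.03 0 0 0 2" --pt "-0.003 -0.015 0 0 0 1" --pt "0 -0.004 0 0 0 0"

```text
clock: 19.65
tcp_pos: [0.508, -0.3225, 0.1862]
orientation: [0.0, -0.095, 0.996, -0.0]
wrist_force: [0.9, 0.3, 0.5]
finger_gap: 0.0853
```

>>> jog_arm --pt "0 0 0 0 0 0" --pt "0 0 0 0 0 0" --pt "0 0 0 0 0 0" --pt "0 0 0 0 0 0" --pt "0 0 0 0 0 0" --pt "0 0 0 0 0 0" --pt "0 0 0 0 0 0" --pt "0 0 0 0 0 0" --pt "0 0 0 0 0 0" --pt "0 0 0 0 0 0"

```text
clock: 20.65
tcp_pos: [0.5085, -0.3206, 0.1857]
orientation: [-0.0, -0.096, 0.995, 0.0]
wrist_force: [-1.3, -0.3, -0.5]
finger_gap: 0.0854
```

Run:
```python
from h import *
st();wshot("w10",240,80,160,220,3);st()
im=read_camera("top")[:,:,::-1];cv2.imwrite("pics/t10.png",im);crop(im,270,185,90,82,7,"t10m.png")
im=read_camera("scene")[:,:,::-1];cv2.imwrite("pics/s10.png",im)
```

```text
t 20.65 tcp [ 0.5085 -0.3206  0.1857] yaw -169.01 q [-0.000e+00 -9.580e-02  9.954e-01  1.000e-04] gap 0.0854 F [-1.34 -0.25 -0.5 ] q6 [-0.7  -0.89]
t 20.7 tcp [ 0.5085 -0.3206  0.1857] yaw -169.01 q [-0.000e+00 -9.570e-02  9.954e-01  1.000e-04] gap 0.0855 F [-0.12 -0.81  0.16] q6 [-0.7  -0.89]
```

View pics/w10c.png

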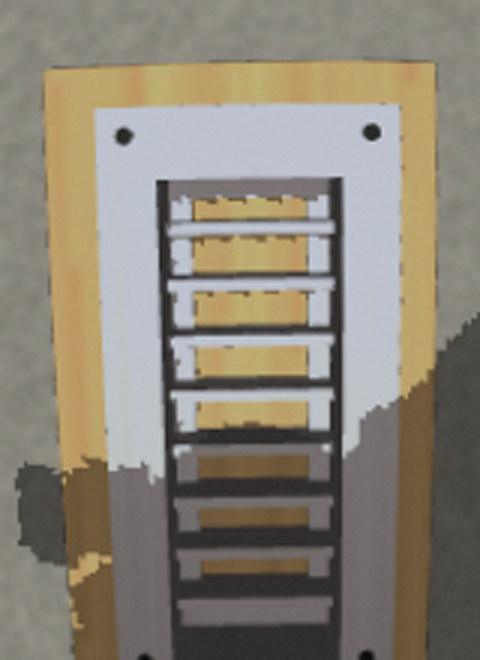

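View pics/t10m.png

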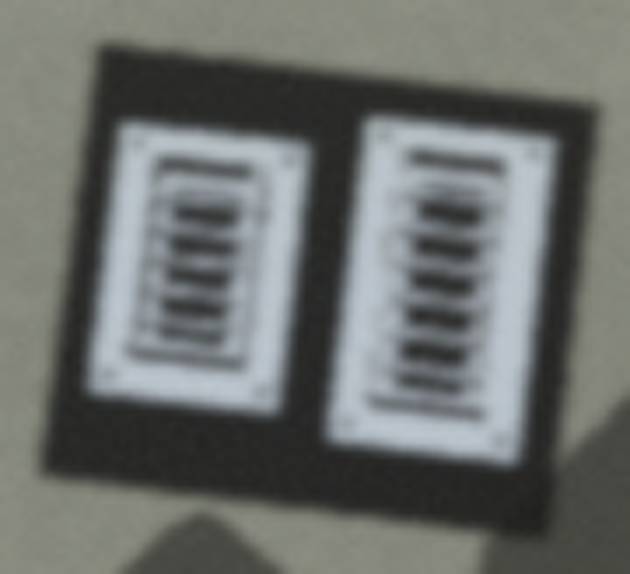

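View pics/s10.png

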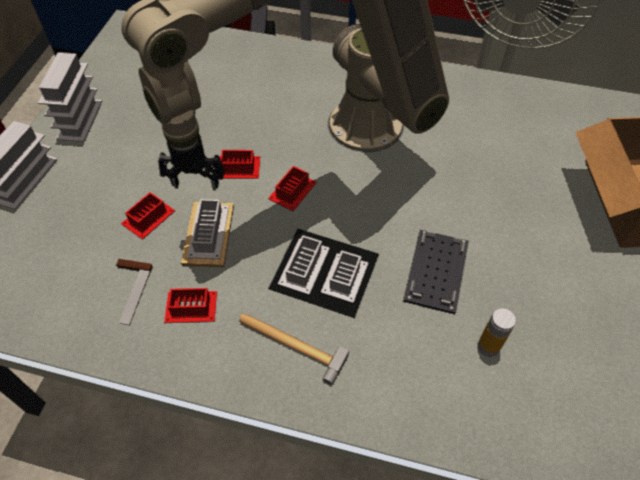

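Run:
```python
from h import *
c=pickle.load(open("w10.pkl","rb"))
rect(c,[(123,135),(372,131),(366,656),(145,657)],240,80,3,.019,"large")
P=lambda x,y,z:px2w(c,240+(x+.5)/3-.5,80+(y+.5)/3-.5,z)
a,b=P(45,70,.015),P(435,63,.015);print("board end mid",(a+b)[:2]/2,np.hypot(*(a-b)[:2]))
rect("top",[(118,122),(313,145),(282,413),(88,392)],270,185,7,.008,"small")
rect("top",[(368,115),(558,138),(520,465),(325,440)],270,185,7,.008,"med")
```

```text
large [ 0.5072 -0.3179] sides [ 68. 156.  68. 155.] ang [ 102.    11.8  -78.8 -167.9]
board end mid [ 0.41243845 -0.33980371] 0.108637193885879
small [0.549  0.0637] sides [ 89. 123.  87. 123.] ang [-95.8 174.7  84.8  -4.6]
med [ 0.5414 -0.0453] sides [ 86. 149.  88. 149.] ang [-96.  174.1  83.7  -6.4]
```

>>> jog_arm --pt "-0.001 0.0025 -0.02 0 0 0.7" --pt "0 0 -0.02 0 0 0" --pt "0 0 -0.02 0 0 0" --pt "0 0 -0.02 0 0 0" --pt "0 0 -0.02 0 0 0" --pt "0 0 -0.02 0 0 0" --pt "0 0 -0.02 0 0 0" --pt "0 0 -0.012 0 0 0" --pt "0 0 -0.007 0 0 0" --pt "0 0 0 0 0 0"

```text
clock: 21.8
tcp_pos: [0.5071, -0.3178, 0.026]
orientation: [-0.0, -0.102, 0.995, 0.001]
wrist_force: [-0.0, -0.6, -0.3]
finger_gap: 0.0855
```

>>> jog_arm --pt "0 0 0 0 0 0" --pt "0 0 0 0 0 0" --pt "0 0 0 0 0 0" --pt "0 0 0 0 0 0" --pt "0 0 0 0 0 0" --pt "0 0 0 0 0 0" --pt "0 0 0 0 0 0" --pt "0 0 0 0 0 0" --pt "0 0 0 0 0 0" --pt "0 0 0 0 0 0" --hand 0 --force 50

```text
clock: 22.8
tcp_pos: [0.5083, -0.3186, 0.028]
orientation: [0.001, -0.102, 0.995, -0.001]
wrist_force: [-0.8, 0.6, 5.9]
finger_gap: 0.0514
```

Run:
```python
from h import *
st()
a=cv2.imread("pics/t10.png");crop(a,195,200,65,90,9,"t10j.png")
```

```text
t 22.8 tcp [ 0.5083 -0.3186  0.028 ] yaw -168.3 q [ 8.000e-04 -1.019e-01  9.948e-01 -7.000e-04] gap 0.0514 F [-0.78  0.57  5.87] q6 [-0.69 -0.9 ]
```

View pics/t10j.png

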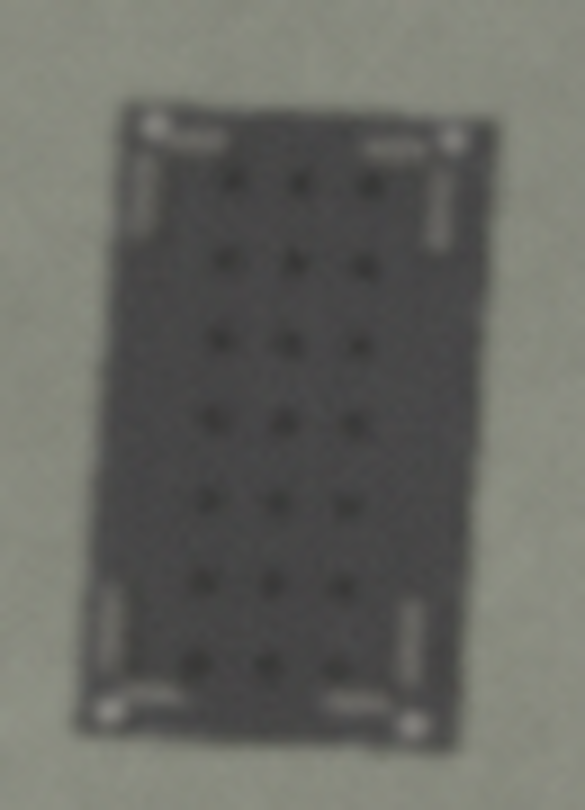

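Run:
```python
from h import *
rect("top",[(128,103),(497,120),(460,748),(76,735)],195,200,9,.012,"plate")
rect("top",[(232,183),(372,185),(338,668),(196,663)],195,200,9,.012,"holes")
rect("top",[(155,127),(453,140),(412,725),(108,711)],195,200,9,.012,"pins")
rect("top",[(155,127),(453,140),(412,725),(108,711)],195,200,9,.029,"pins")
a=calibration("top");print(np.linalg.inv(a["world_to_cam"])[:3,3])
```

```text
plate [0.4691 0.2837] sides [129. 219. 132. 220.] ang [-91.6 178.8  89.1  -1.9]
holes [0.4693 0.2857] sides [ 49. 168.  49. 167.] ang [-89.8 178.4  89.   -1.6]
pins [0.4692 0.2865] sides [104. 204. 104. 204.] ang [-91.5 178.3  88.4  -1.8]
pins [0.4672 0.2833] sides [103. 202. 103. 202.] ang [-91.5 178.3  88.4  -1.8]
[ 0.27673688 -0.01959145  1.63671305]
```

>>> jog_arm --pt "0 0 0.01 0 0 0" --pt "0 0 0.02 0 0 0" --pt "0 0 0.03 0 0 0" --pt "0 0 0.03 0 0 0" --pt "0 0.005 0.03 0 0 -1" --pt "0 0.015 0.02 0 0 -1" --pt "0 0.025 0.01 0 0 -2" --pt "0 0.03 0 0 0 -2" --pt "0 0.03 0 0 0 -2" --pt "0 0.03 0 0 0 -2"

```text
clock: 23.8
tcp_pos: [0.5068, -0.1818, 0.1767]
orientation: [-0.0, -0.014, 1.0, 0.0]
wrist_force: [0.5, 0.5, -2.5]
finger_gap: 0.0512
```

>>> jog_arm --pt "0 0.03 0 0 0 -2" --pt "-0.001 0.03 0 0 0 -1" --pt "-0.004 0.03 0 0 0 0" --pt "-0.004 0.03 0 0 0 0" --pt "-0.004 0.03 0 0 0 0" --pt "-0.004 0.03 0 0 0 0" --pt "-0.004 0.03 0 0 0 0" --pt "-0.004 0.03 0 0 0 0" --pt "-0.004 0.03 0 0 0 0" --pt "-0.004 0.025 0 0 0 0"

```text
clock: 24.8
tcp_pos: [0.4735, 0.1133, 0.1767]
orientation: [-0.001, 0.011, 1.0, 0.0]
wrist_force: [-0.8, 0.4, -2.2]
finger_gap: 0.0516
```

>>> jog_arm --pt "-0.003 0.025 0 0 0 0" --pt "0 0.015 0 0 0 0" --pt "0 0.01 0 0 0 0" --pt "0 0 0 0 0 0" --pt "0 0 0 0 0 0" --pt "0 0 0 0 0 0" --pt "0 0 0 0 0 0" --pt "0 0 0 0 0 0" --pt "0 0 0 0 0 0" --pt "0 0 0 0 0 0"

```text
clock: 25.8
tcp_pos: [0.4716, 0.1617, 0.1767]
orientation: [0.0, 0.012, 1.0, 0.0]
wrist_force: [-0.4, -0.4, -2.7]
finger_gap: 0.0511
```

Run:
```python
from h import *
st();wshot("w11",240,80,160,220,3);st()
im=read_camera("scene")[:,:,::-1];cv2.imwrite("pics/s11.png",im)
```

```text
t 25.8 tcp [0.4716 0.1617 0.1767] yaw 178.67 q [0.000e+00 1.160e-02 9.999e-01 1.000e-04] gap 0.0511 F [-0.36 -0.36 -2.74] q6 [0.17 0.19]
t 25.85 tcp [0.4715 0.1618 0.1767] yaw 178.68 q [-0.      0.0115  0.9999  0.    ] gap 0.051 F [ 0.49 -0.3  -2.14] q6 [0.17 0.19]
```

View pics/w11.png

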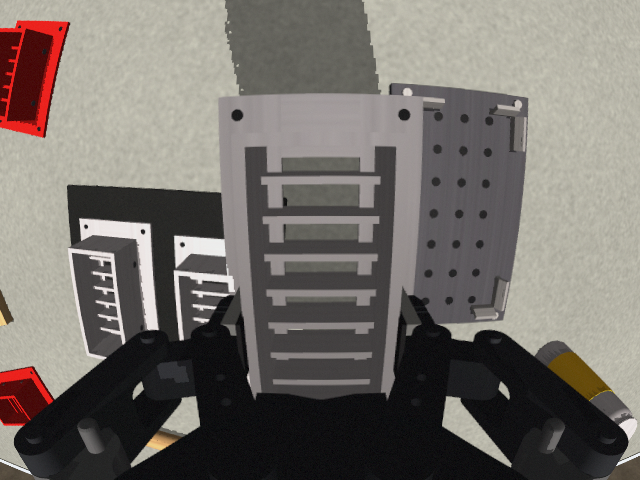

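View pics/s11.png

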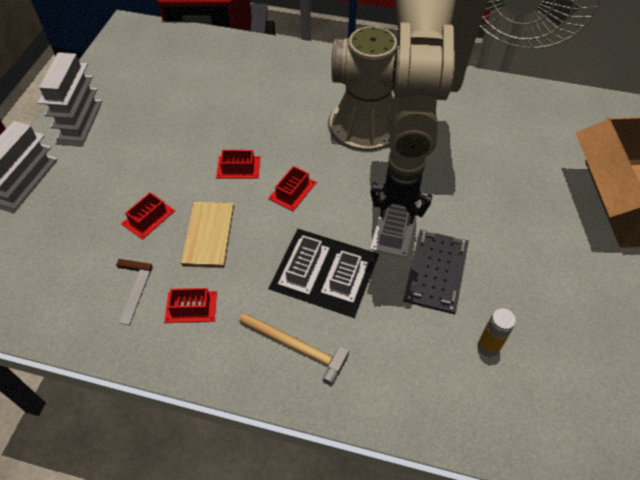

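Run:
```python
from h import *
c=pickle.load(open("w11.pkl","rb"))
im=cv2.imread("pics/w11.png");crop(im,380,70,160,265,3,"w11j.png")
print(px2w(c,458,213,.012))
rect(c,[(438,117),(490,121),(472,300),(425,301)],0,0,1,.012,"holes")
a,b=px2w(c,237,115,.168),px2w(c,404,115,.168);print((a+b)/2,np.hypot(*(a-b)[:2]),np.degrees(np.arctan2(*(b-a)[1::-1])))
```

```text
[0.46998523 0.28344188 0.012     ]
holes [0.471  0.2847] sides [ 49. 169.  49. 167.] ang [ 89.1  -1.7 -92.5 178.4]
[0.39388763 0.16350978 0.168     ] 0.06788417000059062 88.68052663303732
```

View pics/w11j.png

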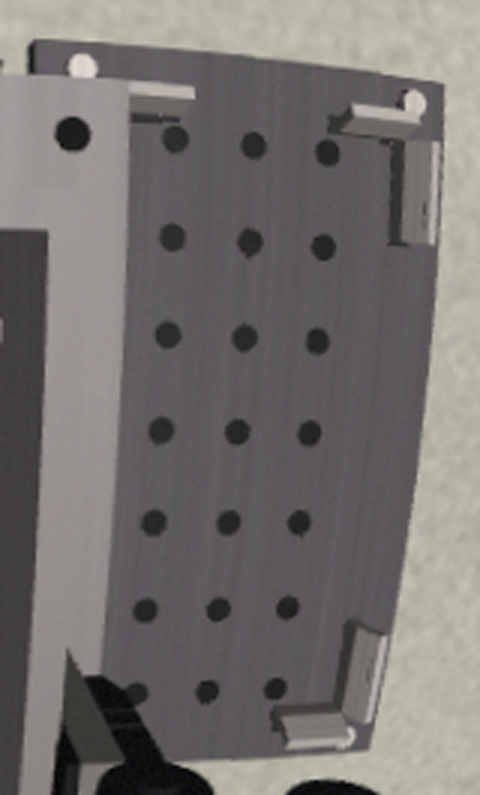

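Run:
```python
from h import *
c=pickle.load(open("w11.pkl","rb"))
rect(c,[(176,139),(328,153),(275,688),(136,692)],380,70,3,.012,"holes")
f=lambda x,y,z=.012:px2w(c,380+(x+.5)/3-.5,70+(y+.5)/3-.5,z)
print(f(237,432)); a,b,d=f(34,40),f(443,84),f(370,752)
print("plate ctr",(a+d)/2,np.hypot(*(a-b)[:2]),np.hypot(*(b-d)[:2]))
```

```text
holes [0.4703 0.2842] sides [ 48. 168.  48. 167.] ang [ 88.4  -1.7 -92.1 178.3]
[0.4705945  0.28412826 0.012     ]
plate ctr [0.4707778  0.28422437 0.012     ] 0.12899017828163642 0.21940004221388248
```

>>> jog_arm --pt "-0.001 0.012 0 0 0 -0.4" --pt "0 0.022 0 0 0 0" --pt "0 0.025 0 0 0 0" --pt "0 0.025 0 0 0 0" --pt "0 0.02 0 0 0 0" --pt "0 0.0124 -0.01 0 0 0" --pt "0 0.006 -0.02 0 0 0" --pt "0 0 -0.03 0 0 0" --pt "0 0 -0.03 0 0 0" --pt "0 0 -0.01 0 0 0"

```text
clock: 26.9
tcp_pos: [0.4679, 0.2831, 0.073]
orientation: [-0.003, 0.015, 1.0, -0.001]
wrist_force: [-2.1, -1.0, -2.9]
finger_gap: 0.0513
```

>>> jog_arm --pt "0 0 -0.01 0 0 0" --pt "0 0 -0.01 0 0 0" --pt "0 0 -0.006 0 0 0" --pt "0 0 0 0 0 0" --pt "0 0 0 0 0 0" --pt "0 0 0 0 0 0" --pt "0 0 0 0 0 0" --pt "0 0 0 0 0 0" --pt "0 0 0 0 0 0" --pt "0 0 0 0 0 0"

```text
clock: 27.9
tcp_pos: [0.4706, 0.2843, 0.0508]
orientation: [0.0, 0.015, 1.0, 0.0]
wrist_force: [1.0, 0.3, -2.7]
finger_gap: 0.0513
```

Run:
```python
from h import *
st();wshot("w12",200,60,240,120,3)
im=read_camera("scene")[:,:,::-1];crop(im,380,180,110,140,5,"s12.png")
```

```text
t 27.9 tcp [0.4706 0.2843 0.0508] yaw 178.29 q [1.000e-04 1.490e-02 9.999e-01 1.000e-04] gap 0.0513 F [ 1.04  0.31 -2.69] q6 [0.4  0.43]
```

View pics/w12.png

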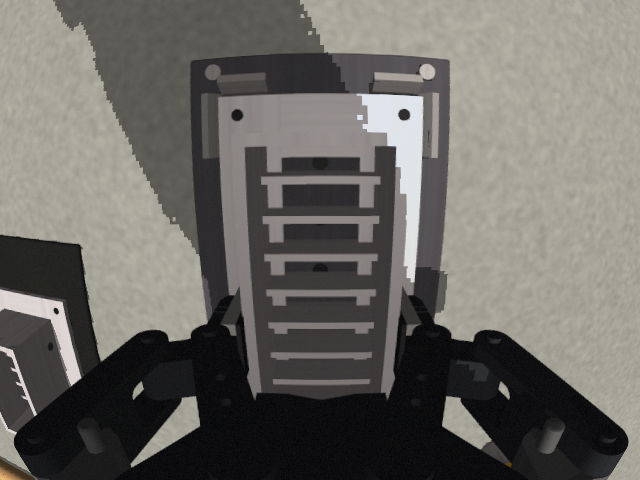

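View pics/s12.png

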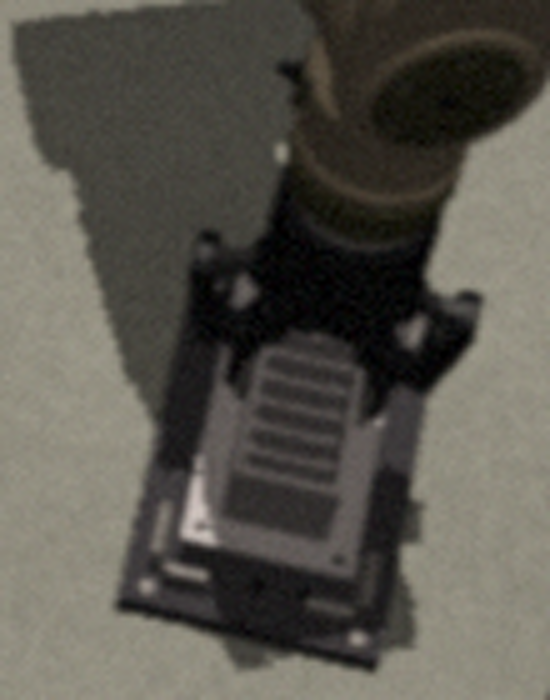

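Centred between the locators: flange 218–424 against plate 192–450 in the wrist image. Lowering.

>>> jog_arm --pt "0 0 -0.006 0 0 0" --pt "0 0 -0.006 0 0 0" --pt "0 0 -0.005 0 0 0" --pt "0 0 -0.003 0 0 0" --pt "0 0 -0.002 0 0 0" --pt "0 0 -0.001 0 0 0" --pt "0 0 0 0 0 0" --pt "0 0 0 0 0 0" --pt "0 0 0 0 0 0" --pt "0 0 0 0 0 0"

```text
clock: 29.0
tcp_pos: [0.4707, 0.2844, 0.0279]
orientation: [0.0, 0.015, 1.0, 0.0]
wrist_force: [0.1, -1.2, -3.4]
finger_gap: 0.0513
```

>>> jog_arm --pt "0 0 -0.001 0 0 0" --pt "0 0 -0.001 0 0 0" --pt "0 0 -0.001 0 0 0" --pt "0 0 -0.001 0 0 0" --pt "0 0 0 0 0 0" --pt "0 0 0 0 0 0" --pt "0 0 0 0 0 0" --pt "0 0 0 0 0 0" --pt "0 0 0 0 0 0" --pt "0 0 0 0 0 0"

```text
clock: 30.0
tcp_pos: [0.4705, 0.2843, 0.0249]
orientation: [0.0, 0.015, 1.0, 0.0]
wrist_force: [-3.4, -0.5, 7.7]
finger_gap: 0.0514
```

>>> jog_arm --pt "0 0 0 0 0 0" --pt "0 0 0 0 0 0" --pt "0 0 0 0 0 0" --pt "0 0 0 0 0 0" --pt "0 0 0 0 0 0" --pt "0 0 0.01 0 0 0" --pt "0 0 0.02 0 0 0" --pt "0 0 0.03 0 0 0" --pt "0 0 0.04 0 0 0" --pt "0 0 0.04 0 0 0" --hand 1

```text
clock: 31.0
tcp_pos: [0.47, 0.2842, 0.1655]
orientation: [-0.0, 0.015, 1.0, -0.0]
wrist_force: [0.4, 0.4, 0.4]
finger_gap: 0.0853
```

>>> jog_arm --pt "0.004 -0.02 0.01 0 0 0" --pt "0.008 -0.035 0.01 0 0 0" --pt "0.008 -0.04 0 0 0 -1" --pt "0.008 -0.04 0 0 0 -1" --pt "0.008 -0.04 0 0 0 -1" --pt "0.008 -0.04 0 0 0 -1.3" --pt "0.008 -0.04 0 0 0 0" --pt "0.008 -0.035 0 0 0 0" --pt "0.008 -0.025 0 0 0 0" --pt "0.004 -0.015 0 0 0 0"

```text
clock: 32.0
tcp_pos: [0.5431, -0.0478, 0.1844]
orientation: [0.001, 0.053, 0.999, -0.0]
wrist_force: [0.6, 0.5, -0.6]
finger_gap: 0.0857
```

>>> jog_arm --pt "0 0 0 0 0 0" --pt "0 0 0 0 0 0" --pt "0 0 0 0 0 0" --pt "0 0 0 0 0 0" --pt "0 0 0 0 0 0" --pt "0 0 0 0 0 0" --pt "0 0 0 0 0 0" --pt "0 0 0 0 0 0" --pt "0 0 0 0 0 0" --pt "0 0 0 0 0 0"

```text
clock: 33.0
tcp_pos: [0.5425, -0.0457, 0.1837]
orientation: [-0.0, 0.052, 0.999, 0.0]
wrist_force: [-0.1, 0.2, 1.3]
finger_gap: 0.0854
```

Run:
```python
from h import *
st();wshot("w13",200,60,240,240,3);st()
im=read_camera("top")[:,:,::-1];cv2.imwrite("pics/t13.png",im);crop(im,190,195,75,95,7,"t13j.png")
im=read_camera("scene")[:,:,::-1];crop(im,380,180,110,140,5,"s13.png")
```

```text
t 33.0 tcp [ 0.5425 -0.0457  0.1837] yaw 173.99 q [-0.      0.0524  0.9986  0.    ] gap 0.0854 F [-0.14  0.15  1.3 ] q6 [-0.23 -0.13]
t 33.05 tcp [ 0.5425 -0.0457  0.1837] yaw 173.99 q [-0.000e+00  5.240e-02  9.986e-01  1.000e-04] gap 0.0856 F [0.06 0.09 0.6 ] q6 [-0.23 -0.13]
```

View pics/w13c.png

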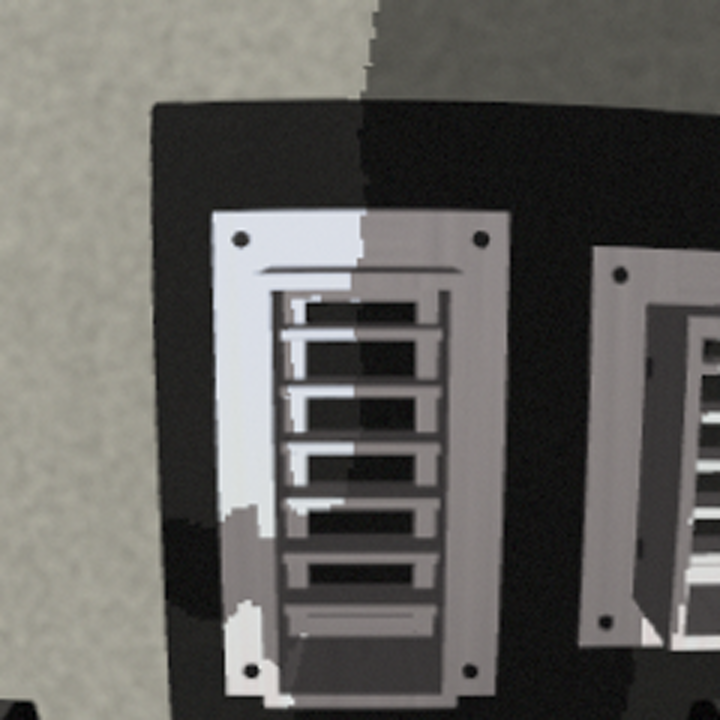

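View pics/t13j.png

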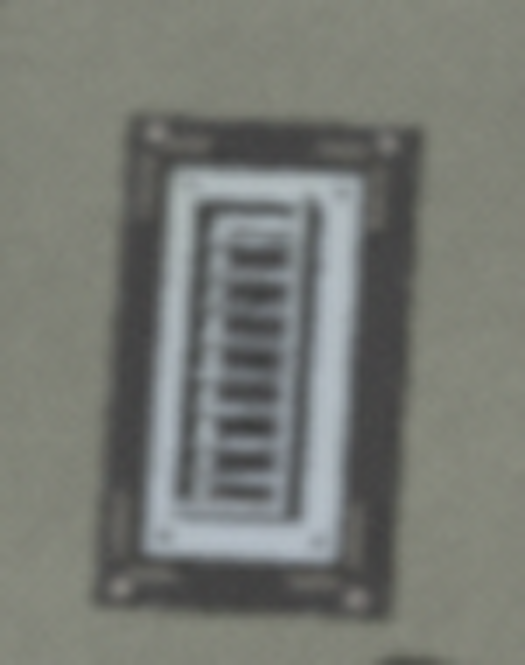

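View pics/s13.png

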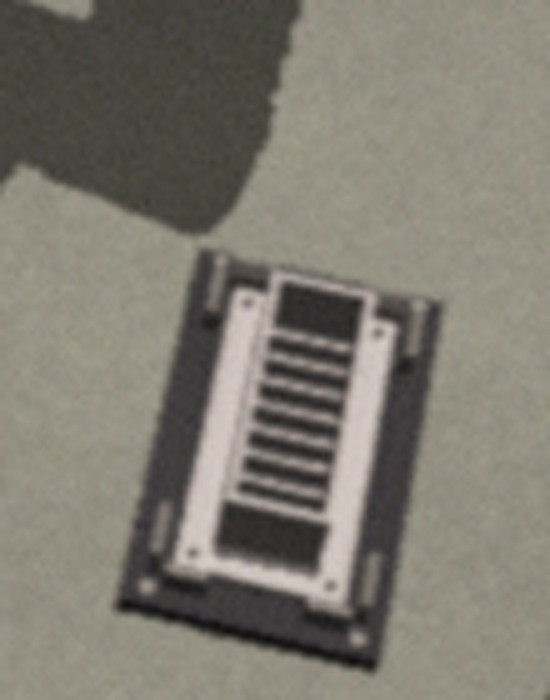

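Large box seated between the locators in both views. Measuring the medium one for re-gripping.

Run:
```python
from h import *
c=pickle.load(open("w13.pkl","rb"))
rect(c,[(241,239),(481,239),(470,671),(251,671)],200,60,3,.008,"medium")
rect("top",[(133,120),(423,130),(390,612),(97,603)],190,195,7,.012,"plate")
rect("top",[(172,168),(362,180),(336,563),(145,552)],190,195,7,.016,"large")
```

```text
medium [ 0.5424 -0.0462] sides [ 68. 131.  68. 131.] ang [ 84.   -6.1 -96.  173.9]
plate [0.4692 0.2836] sides [130. 216. 129. 217.] ang [-91.  178.3  89.3  -1.4]
large [0.4686 0.286 ] sides [ 85. 171.  84. 172.] ang [-92.6 178.4  87.7  -1.3]
```

>>> jog_arm --pt "0 -0.0005 -0.02 0 0 0" --pt "0 0 -0.022 0 0 0" --pt "0 0 -0.022 0 0 0" --pt "0 0 -0.022 0 0 0" --pt "0 0 -0.022 0 0 0" --pt "0 0 -0.02 0 0 0" --pt "0 0 -0.02 0 0 0" --pt "0 0 -0.012 0 0 0" --pt "0 0 -0.008 0 0 0" --pt "0 0 0 0 0 0"

```text
clock: 34.15
tcp_pos: [0.5419, -0.0461, 0.0149]
orientation: [-0.001, 0.052, 0.999, 0.0]
wrist_force: [-0.8, 0.2, -0.4]
finger_gap: 0.0851
```

>>> jog_arm --pt "0 0 0 0 0 0" --pt "0 0 0 0 0 0" --pt "0 0 0 0 0 0" --pt "0 0 0 0 0 0" --pt "0 0 0 0 0 0" --pt "0 0 0 0 0 0" --pt "0 0 0 0 0 0" --pt "0 0 0 0 0 0" --pt "0 0 0 0 0 0" --pt "0 0 0 0 0 0" --hand 0 --force 45

```text
clock: 35.15
tcp_pos: [0.5435, -0.0465, 0.0168]
orientation: [0.001, 0.052, 0.999, -0.0]
wrist_force: [0.4, -1.0, 5.8]
finger_gap: 0.0515
```

>>> jog_arm --pt "0 0 0.01 0 0 0" --pt "0 0 0.015 0 0 0" --pt "0 0 0.02 0 0 0" --pt "0 0 0.025 0 0 0" --pt "-0.0035 -0.015 0.02 0 0 2" --pt "-0.003 -0.025 0.01 0 0 2" --pt "-0.003 -0.03 0 0 0 2" --pt "-0.003 -0.035 0 0 0 2" --pt "-0.003 -0.035 0 0 0 2" --pt "-0.003 -0.035 0 0 0 2"

```text
clock: 36.15
tcp_pos: [0.5232, -0.222, 0.1158]
orientation: [-0.0, -0.053, 0.999, 0.0]
wrist_force: [0.9, 0.3, -3.0]
finger_gap: 0.0514
```

>>> jog_arm --pt "-0.003 -0.035 0 0 0 2" --pt "-0.003 -0.03 0 0 0 2" --pt "-0.003 -0.02 0 0 0 1.9" --pt "-0.003 -0.01 0 0 0 0" --pt "-0.003 -0.003 0 0 0 0" --pt "0 0 0 0 0 0" --pt "0 0 0 0 0 0" --pt "0 0 0 0 0 0" --pt "0 0 0 0 0 0" --pt "0 0 0 0 0 0"

```text
clock: 37.15
tcp_pos: [0.5093, -0.3186, 0.1158]
orientation: [0.0, -0.104, 0.995, 0.0]
wrist_force: [0.3, -0.0, -2.1]
finger_gap: 0.0515
```

Run:
```python
from h import *
st();wshot("w14",200,50,240,200,3);st()
im=read_camera("scene")[:,:,::-1];cv2.imwrite("pics/s14.png",im)
```

```text
t 37.15 tcp [ 0.5093 -0.3186  0.1158] yaw -168.05 q [ 1.000e-04 -1.041e-01  9.946e-01  0.000e+00] gap 0.0515 F [ 0.34 -0.04 -2.14] q6 [-0.69 -0.9 ]
t 37.2 tcp [ 0.5092 -0.3187  0.1158] yaw -168.07 q [ 1.000e-04 -1.040e-01  9.946e-01  0.000e+00] gap 0.0517 F [-0.39  0.33 -3.13] q6 [-0.69 -0.9 ]
```

View pics/w14c.png

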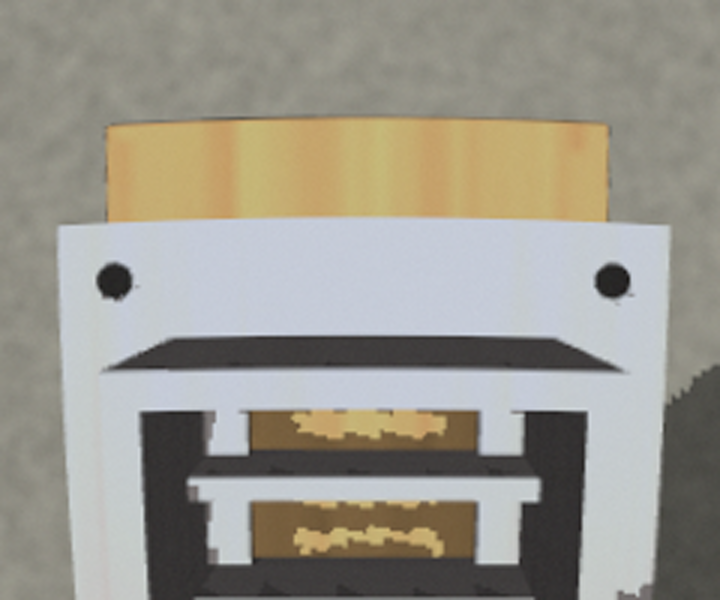

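View pics/s14.png

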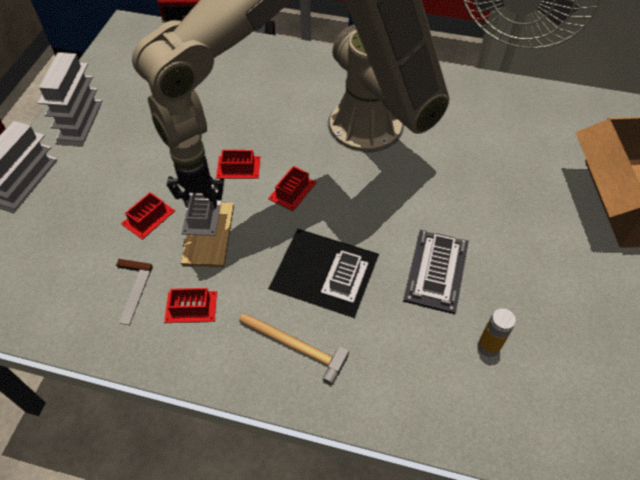

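Run:
```python
from h import *
c=pickle.load(open("w14.pkl","rb"))
f=lambda x,y,z=.015:px2w(c,200+(x+.5)/3-.5,50+(y+.5)/3-.5,z)[:2]
for n,l,r,z,L in [("board",(106,124),(608,122),.015,.1),("box",(114,280),(613,280),.1073,.0655)]:
    a,b=f(*l,z),f(*r,z);d=(b-a)/np.hypot(*(b-a));x=np.array([d[1],-d[0]])
    print(n,np.hypot(*(b-a)),np.degrees(np.arctan2(x[1],x[0])),(a+b)/2+L*x)
b=cv2.imread("pics/s11.png");crop(b,170,190,80,90,7,"s11b.png")
```

```text
board 0.10925496045914855 12.116122548352177 [ 0.50990677 -0.31927543]
box 0.06792010835731893 11.95756598165664 [ 0.50862431 -0.31849922]
```

View pics/s11b.png

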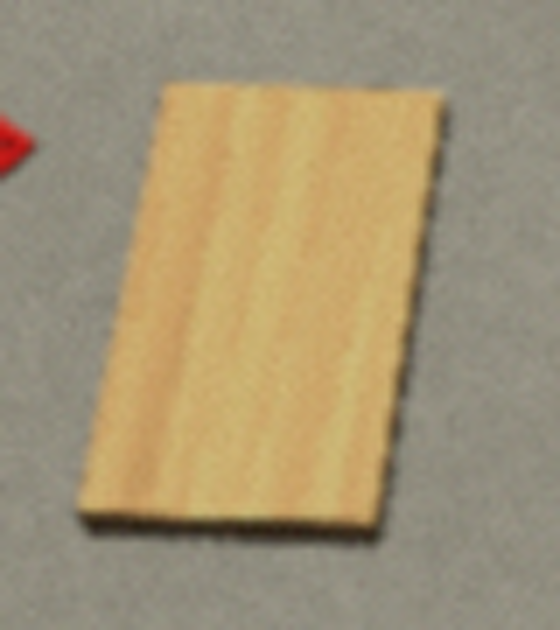

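>>> jog_arm --pt "0.001 -0.001 -0.015 0 0 0" --pt "0 0 -0.018 0 0 0" --pt "0 0 -0.018 0 0 0" --pt "0 0 -0.015 0 0 0" --pt "0 0 -0.01 0 0 0" --pt "0 0 -0.006 0 0 0" --pt "0 0 -0.003 0 0 0" --pt "0 0 0 0 0 0" --pt "0 0 0 0 0 0" --pt "0 0 0 0 0 0"

```text
clock: 38.25
tcp_pos: [0.5105, -0.3206, 0.0315]
orientation: [0.0, -0.104, 0.995, -0.0]
wrist_force: [0.1, 1.2, -2.5]
finger_gap: 0.0514
```

>>> jog_arm --pt "0 0 -0.001 0 0 0" --pt "0 0 -0.001 0 0 0" --pt "0 0 -0.001 0 0 0" --pt "0 0 -0.001 0 0 0" --pt "0 0 0 0 0 0" --pt "0 0 0 0 0 0" --pt "0 0 0 0 0 0" --pt "0 0 0 0 0 0" --pt "0 0 0 0 0 0" --pt "0 0 0 0 0 0"

```text
clock: 39.25
tcp_pos: [0.5101, -0.3203, 0.0279]
orientation: [0.0, -0.104, 0.995, -0.0]
wrist_force: [-2.7, 0.9, 5.1]
finger_gap: 0.0512
```

>>> jog_arm --pt "0 0 0 0 0 0" --pt "0 0 0 0 0 0" --pt "0 0 0 0 0 0" --pt "0 0 0 0 0 0" --pt "0 0 0 0 0 0" --pt "0 0 0.01 0 0 0" --pt "0 0 0.02 0 0 0" --pt "0 0 0.03 0 0 0" --pt "0 0 0.045 0 0 0" --pt "0 0 0.045 0 0 0" --hand 1

```text
clock: 40.25
tcp_pos: [0.5095, -0.3198, 0.1785]
orientation: [-0.0, -0.104, 0.995, 0.0]
wrist_force: [1.2, -0.5, 0.1]
finger_gap: 0.0853
```

>>> jog_arm --pt "0 0 0.02 0 0 0" --pt "0 0 0 0 0 0" --pt "0 0 0 0 0 0" --pt "0 0 0 0 0 0" --pt "0 0 0 0 0 0" --pt "0 0 0 0 0 0" --pt "0 0 0 0 0 0" --pt "0 0 0 0 0 0" --pt "0 0 0 0 0 0" --pt "0 0 0 0 0 0"

```text
clock: 41.25
tcp_pos: [0.51, -0.3202, 0.1967]
orientation: [-0.0, -0.104, 0.995, 0.0]
wrist_force: [0.3, -1.1, 0.3]
finger_gap: 0.0854
```

Run:
```python
from h import *
st();wshot("w15",220,60,200,250,3);st()
```

```text
t 41.25 tcp [ 0.51   -0.3202  0.1967] yaw -168.1 q [-0.000e+00 -1.036e-01  9.946e-01  1.000e-04] gap 0.0854 F [ 0.28 -1.14  0.25] q6 [-0.69 -0.9 ]
t 41.3 tcp [ 0.51   -0.3202  0.1967] yaw -168.1 q [-0.000e+00 -1.036e-01  9.946e-01  1.000e-04] gap 0.0854 F [-0.18 -0.68 -0.14] q6 [-0.69 -0.9 ]
```

View pics/w15c.png

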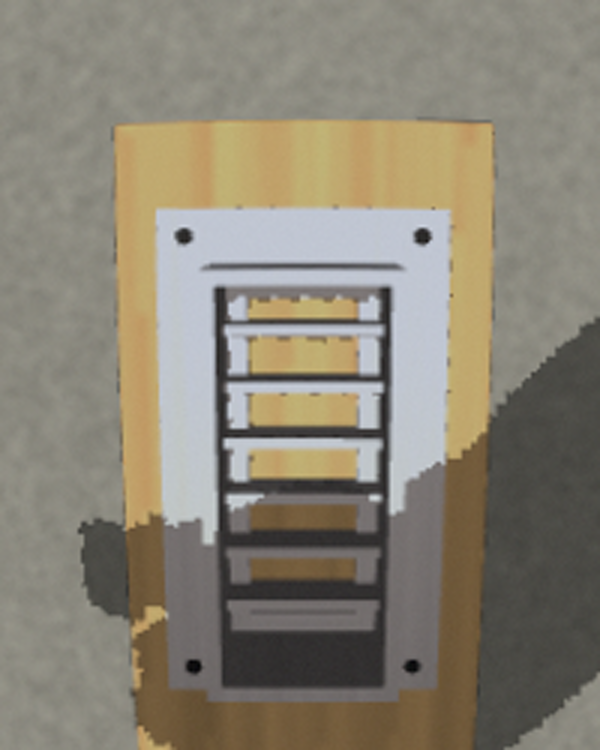

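Run:
```python
from h import *
c=pickle.load(open("w15.pkl","rb"))
rect(c,[(183,236),(422,236),(412,666),(193,666)],220,60,3,.019,"medium")
f=lambda x,y,z=.015:px2w(c,220+(x+.5)/3-.5,60+(y+.5)/3-.5,z)[:2]
a,b=f(115,125),f(492,121);d=(b-a)/np.hypot(*(b-a));x=np.array([d[1],-d[0]]);print("board",(a+b)/2+.1*x,np.degrees(np.arctan2(x[1],x[0])),np.hypot(*(b-a)))
```

```text
medium [ 0.5092 -0.3201] sides [ 68. 131.  68. 131.] ang [ 101.9   11.9  -78.1 -168.1]
board [ 0.50975995 -0.31857222] 12.544541077980048 0.10861311463568225
```

>>> jog_arm --pt "0.004 0.02 0 0 0 -2" --pt "0.004 0.035 0 0 0 -2" --pt "0.004 0.045 0 0 0 -2" --pt "0.004 0.045 0 0 0 -2" --pt "0.004 0.045 0 0 0 -2" --pt "0.004 0.045 0 0 0 -2" --pt "0.004 0.045 0 0 0 -2" --pt "0.004 0.045 0 0 0 -2" --pt "0.004 0.035 0 0 0 -1.9" --pt "0.004 0.023 0 0 0 0"

```text
clock: 42.3
tcp_pos: [0.5498, 0.0655, 0.197]
orientation: [0.0, 0.052, 0.999, 0.0]
wrist_force: [-0.1, 0.3, -0.1]
finger_gap: 0.0855
```

>>> jog_arm --pt "0 0 0 0 0 0" --pt "0 0 0 0 0 0" --pt "0 0 0 0 0 0" --pt "0 0 0 0 0 0" --pt "0 0 0 0 0 0" --pt "0 0 0 0 0 0" --pt "0 0 0 0 0 0" --pt "0 0 0 0 0 0" --pt "0 0 0 0 0 0" --pt "0 0 0 0 0 0"

```text
clock: 43.3
tcp_pos: [0.55, 0.0628, 0.1967]
orientation: [0.0, 0.052, 0.999, 0.0]
wrist_force: [-0.5, 0.7, -0.4]
finger_gap: 0.0852
```

Run:
```python
from h import *
st();wshot("w16",220,60,200,250,3);st()
```

```text
t 43.3 tcp [0.55   0.0628 0.1967] yaw 174.0 q [0.     0.0523 0.9986 0.    ] gap 0.0852 F [-0.49  0.74 -0.43] q6 [-0.03  0.07]
t 43.35 tcp [0.55   0.0629 0.1967] yaw 174.0 q [0.000e+00 5.230e-02 9.986e-01 1.000e-04] gap 0.0853 F [ 0.63 -1.22 -0.01] q6 [-0.03  0.07]
```

View pics/w16c.png

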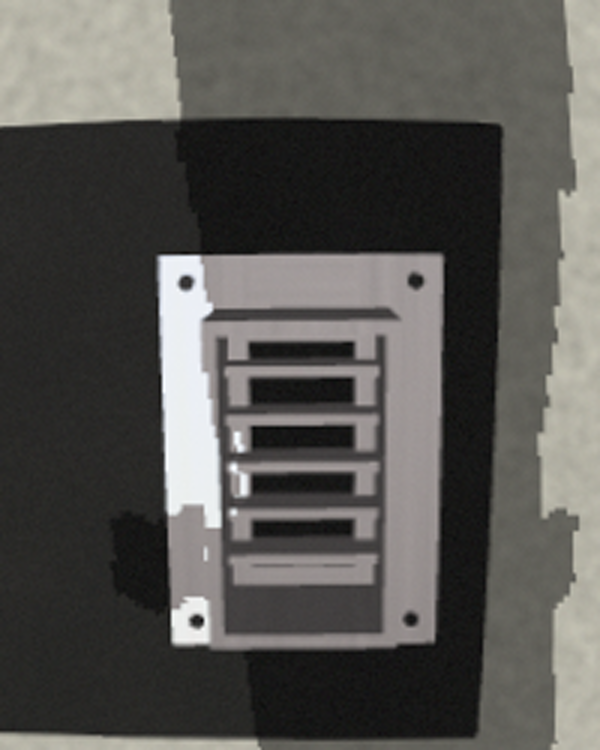

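Run:
```python
from h import *
c=pickle.load(open("w16.pkl","rb"))
rect(c,[(186,282),(416,280),(411,619),(197,621)],220,60,3,.008,"small")
```

```text
small [0.5503 0.0629] sides [ 68. 106.  68. 106.] ang [ 84.5  -5.5 -95.4 174.6]
```

>>> jog_arm --pt "0 0 -0.021 0 0 0" --pt "0 0 -0.024 0 0 0" --pt "0 0 -0.024 0 0 0" --pt "0 0 -0.024 0 0 0" --pt "0 0 -0.024 0 0 0" --pt "0 0 -0.022 0 0 0" --pt "0 0 -0.022 0 0 0" --pt "0 0 -0.012 0 0 0" --pt "0 0 -0.008 0 0 0" --pt "0 0 0 0 0 0"

```text
clock: 44.35
tcp_pos: [0.5495, 0.0629, 0.015]
orientation: [-0.001, 0.052, 0.999, 0.0]
wrist_force: [0.2, -0.6, -0.5]
finger_gap: 0.0852
```

>>> jog_arm --pt "0 0 0 0 0 0" --pt "0 0 0 0 0 0" --pt "0 0 0 0 0 0" --pt "0 0 0 0 0 0" --pt "0 0 0 0 0 0" --pt "0 0 0 0 0 0" --pt "0 0 0 0 0 0" --pt "0 0 0 0 0 0" --pt "0 0 0 0 0 0" --pt "0 0 0 0 0 0" --hand 0 --force 40

```text
clock: 45.35
tcp_pos: [0.5511, 0.0627, 0.0169]
orientation: [0.001, 0.052, 0.999, -0.0]
wrist_force: [-0.1, -1.3, 6.5]
finger_gap: 0.0515
```

>>> jog_arm --pt "0 0 0.01 0 0 0" --pt "0 0 0.02 0 0 0" --pt "0 0 0.03 0 0 0" --pt "0 0 0.03 0 0 0" --pt "-0.003 -0.015 0.02 0 0 2" --pt "-0.003 -0.025 0.02 0 0 2" --pt "-0.003 -0.03 0 0 0 2" --pt "-0.003 -0.035 0 0 0 2" --pt "-0.003 -0.035 0 0 0 2" --pt "-0.003 -0.035 0 0 0 2"

```text
clock: 46.35
tcp_pos: [0.5312, -0.1131, 0.1459]
orientation: [-0.0, -0.053, 0.999, 0.0]
wrist_force: [0.4, 0.0, -1.9]
finger_gap: 0.0517
```

>>> jog_arm --pt "-0.003 -0.035 0 0 0 2" --pt "-0.003 -0.035 0 0 0 2" --pt "-0.003 -0.035 0 0 0 1.9" --pt "-0.003 -0.035 0 0 0 0" --pt "-0.003 -0.03 0 0 0 0" --pt "-0.003 -0.02 0 0 0 0" --pt "-0.003 -0.013 0 0 0 0" --pt "-0.002 -0.005 0 0 0 0" --pt "0 0 0 0 0 0" --pt "0 0 0 0 0 0"

```text
clock: 47.35
tcp_pos: [0.509, -0.3191, 0.1457]
orientation: [-0.0, -0.104, 0.995, 0.0]
wrist_force: [0.5, 0.7, -2.3]
finger_gap: 0.0516
```

>>> jog_arm --pt "0 0 -0.01 0 0 0" --pt "0 0 -0.012 0 0 0" --pt "0 0 -0.008 0 0 0" --pt "0 0 0 0 0 0" --pt "0 0 0 0 0 0" --pt "0 0 0 0 0 0" --pt "0 0 0 0 0 0" --pt "0 0 0 0 0 0" --pt "0 0 0 0 0 0" --pt "0 0 0 0 0 0"

```text
clock: 48.35
tcp_pos: [0.5091, -0.3202, 0.1159]
orientation: [0.0, -0.104, 0.995, -0.0]
wrist_force: [0.4, -0.2, -3.1]
finger_gap: 0.0515
```

Run:
```python
from h import *
st();wshot("w17",200,50,240,200,3)
im=read_camera("scene")[:,:,::-1];crop(im,150,150,120,140,5,"s17.png")
```

```text
t 48.35 tcp [ 0.5091 -0.3202  0.1159] yaw -168.11 q [ 1.000e-04 -1.036e-01  9.946e-01 -0.000e+00] gap 0.0515 F [ 0.35 -0.16 -3.06] q6 [-0.69 -0.9 ]
```

View pics/w17c.png

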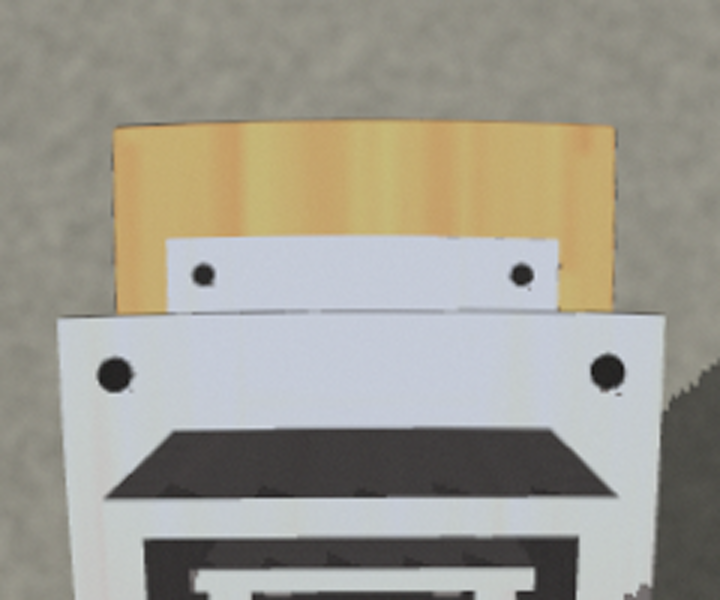

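View pics/s17.png

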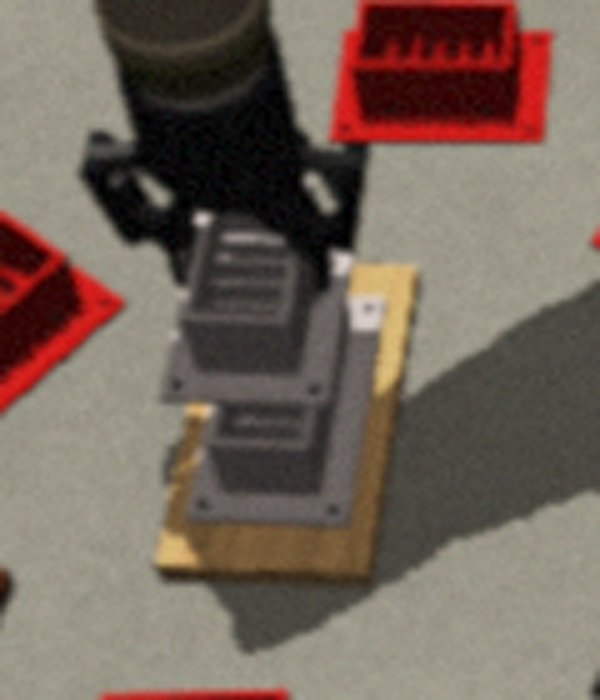

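Run:
```python
from h import *
c=pickle.load(open("w17.pkl","rb"))
f=lambda x,y,z=.015:px2w(c,200+(x+.5)/3-.5,50+(y+.5)/3-.5,z)[:2]
for n,l,r,z,L in [("board",(115,127),(615,127),.015,.1),("med",(203,274),(521,274),.019,.0655),("small",(115,374),(608,371),.1074,.053)]:
    a,b=f(*l,z),f(*r,z);d=(b-a)/np.hypot(*(b-a));x=np.array([d[1],-d[0]])
    print(n,np.hypot(*(b-a)),np.degrees(np.arctan2(x[1],x[0])),(a+b)/2+L*x)
```

```text
board 0.10883156857485206 11.937283039503258 [ 0.51029643 -0.31922998]
med 0.06793328745163227 11.893510559931759 [ 0.50928304 -0.32020845]
small 0.06780998426201909 12.240747082522288 [ 0.50871075 -0.32008964]
```

>>> jog_arm --pt "0 0 -0.01 0 0 0" --pt "0 0 -0.01 0 0 0" --pt "0 0 -0.008 0 0 0" --pt "0 0 -0.005 0 0 0" --pt "0 0 -0.003 0 0 0" --pt "0 0 0 0 0 0" --pt "0 0 0 0 0 0" --pt "0 0 0 0 0 0" --pt "0 0 0 0 0 0" --pt "0 0 0 0 0 0"

```text
clock: 49.45
tcp_pos: [0.5092, -0.3203, 0.08]
orientation: [0.0, -0.104, 0.995, -0.0]
wrist_force: [0.7, -0.2, -1.3]
finger_gap: 0.0514
```

>>> jog_arm --pt "0 0 -0.001 0 0 0" --pt "0 0 -0.001 0 0 0" --pt "0 0 -0.001 0 0 0" --pt "0 0 -0.001 0 0 0" --pt "0 0 -0.001 0 0 0" --pt "0 0 0 0 0 0" --pt "0 0 0 0 0 0" --pt "0 0 0 0 0 0" --pt "0 0 0 0 0 0" --pt "0 0 0 0 0 0"

```text
clock: 50.45
tcp_pos: [0.509, -0.3202, 0.0759]
orientation: [0.0, -0.104, 0.995, -0.0]
wrist_force: [-2.9, 1.8, 6.4]
finger_gap: 0.0514
```

In contact at the expected height. Releasing and rising.

>>> jog_arm --pt "0 0 0 0 0 0" --pt "0 0 0 0 0 0" --pt "0 0 0 0 0 0" --pt "0 0 0 0 0 0" --pt "0 0 0 0 0 0" --pt "0 0 0.01 0 0 0" --pt "0 0 0.02 0 0 0" --pt "0 0 0.03 0 0 0" --pt "0 0 0.04 0 0 0" --pt "0 0 0.04 0 0 0" --hand 1

```text
clock: 51.45
tcp_pos: [0.5087, -0.3199, 0.2165]
orientation: [-0.0, -0.104, 0.995, 0.0]
wrist_force: [0.5, -1.9, 1.0]
finger_gap: 0.0855
```

>>> jog_arm --pt "0 0 0.02 0 0 0" --pt "0 0 0 0 0 0" --pt "0 0 0 0 0 0" --pt "0 0 0 0 0 0" --pt "0 0 0 0 0 0" --pt "0 0 0 0 0 0" --pt "0 0 0 0 0 0" --pt "0 0 0 0 0 0" --pt "0 0 0 0 0 0" --pt "0 0 0 0 0 0"

```text
clock: 52.45
tcp_pos: [0.509, -0.3202, 0.2347]
orientation: [-0.0, -0.104, 0.995, 0.0]
wrist_force: [0.3, 0.2, -0.3]
finger_gap: 0.0854
```

Run:
```python
from h import *
st();wshot("w18",220,60,200,250,3);st()
im=read_camera("scene")[:,:,::-1];cv2.imwrite("pics/s18.png",im)
```

```text
t 52.45 tcp [ 0.509  -0.3202  0.2347] yaw -168.1 q [-0.     -0.1036  0.9946  0.    ] gap 0.0854 F [ 0.29  0.18 -0.34] q6 [-0.69 -0.9 ]
t 52.5 tcp [ 0.509  -0.3202  0.2347] yaw -168.1 q [ 0.000e+00 -1.037e-01  9.946e-01  1.000e-04] gap 0.0853 F [-0.37  0.43  0.72] q6 [-0.69 -0.9 ]
```

View pics/w18c.png

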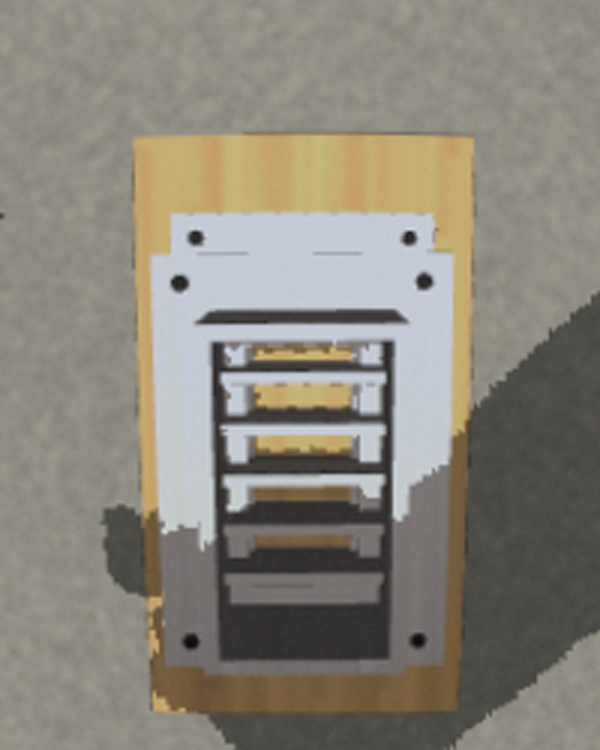

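View pics/s18.png

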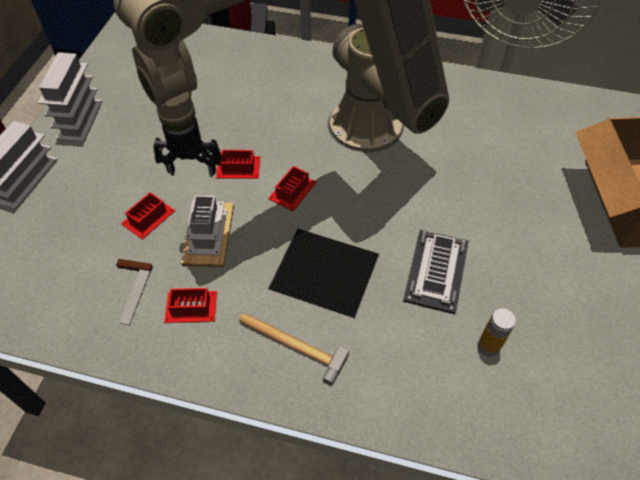

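Run:
```python
from h import *
c=pickle.load(open("w18.pkl","rb"))
rect(c,[(179,283),(424,281),(418,640),(191,641)],220,60,3,.067,"small")
f=lambda x,y,z:px2w(c,220+(x+.5)/3-.5,60+(y+.5)/3-.5,z)[:2]
a,b=f(196,238,.019),f(409,238,.019);d=(b-a)/np.hypot(*(b-a));x=np.array([d[1],-d[0]]);print("med",(a+b)/2+.0655*x,np.degrees(np.arctan2(x[1],x[0])))
rect(c,[(134,137),(473,137),(458,711),(153,711)],220,60,3,.015,"board")
print(hand_in())
```

```text
small [ 0.5083 -0.32  ] sides [ 68. 106.  68. 106.] ang [ 102.4   12.4  -77.9 -167.6]
med [ 0.50924966 -0.31989052] 11.901901813221972
board [ 0.5094 -0.3191] sides [109. 199. 109. 199.] ang [ 101.9   12.2  -78.1 -167.9]
the job is handed in; nothing more can be done
None
```

The job is done and handed in at about 52.5 s of the 128 s allowed; `hand_in()` reports no verdict. I set the small and medium boxes on the mat, seated the large box in the jig, and rebuilt the stack on the board. Each box was lowered until the wrist force showed contact before I released it.

| Last check | Measured error | Limit |
|---|---|---|
| Small box on medium box | about 1 mm, 0.5° | 12 mm, 0.18 rad (about 10°) |
| Medium box on board | about 1 mm, 0.3° | 15 mm, 0.18 rad (about 10°) |
| Large box in jig | about 0–2.5 mm depending on the view, under 1° | 9 mm, 0.12 rad (about 7°) |

- **Large box:** the overhead view put it about 2.5 mm off the plate centre. The wrist camera, just before lowering, and the tool position at release showed it centred. It looked flat between the locators in both the overhead and scene pictures.
- **Other objects:** by eye, the hammer, try square, spray can and red boxes look unmoved in the last scene picture. I did not measure them.
- **Robot:** the gripper was open and clear above the stack when I handed in. No check failed.

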